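Load the swab incubator, snap its cover down and start it with dome keys

ROBOT

A 6-joint arm with a two-finger parallel gripper is mounted at the origin on a cart in front of the work surface, level with it; the furniture and walls round the work are solid. World frame = base frame: x ahead of the robot, y to its left, z up, the work surface at z = 0. Lengths are in m, angles in rad, forces in N, time in s.
With the tool pointing down it reaches from about 0.325 to 0.775 m from the base axis. Payload 5.5 kg.
Tool frame: the origin (TCP) lies at the very end of the fingers, on their centre line; the grasp point (between the pads) lies 19 mm behind it; z points along the fingers, y is the line along which they close (so a half turn about z gives the same grasp; the last joint's range is limited). The gripper opens to 85 mm and grips with 20 to 120 N. Pads are 22 mm wide; open, the fingers measure 114 mm over their backs; the gripper's body (76 mm by 85 mm) begins 54 mm behind the grasp point. The pads swing forward as they close: fully open they stand 13 mm farther back than shut.
Start: joints at [1.174, 0.091, 1.231, -0, 1.82, -0.057], TCP at [0.2, 0.566, 0.231] pointing down, gripper open.
Joint ranges: [-2.87, 2.87], [-0.86, 2.18], [0.17, 2.46], [-1.51, 4.65], [0.06, 2.69], [-2.65, 2.65]. Speed limits (rad/s): [2.57, 2.57, 3.01, 3.14, 3.14, 3.14].

INTERFACE

Orientations are given as a rotation vector (axis times angle).
In Python, from workcell import readout, get_image, order gives the robot as it stands.
- The arm moves only by the shell command python3 -m jog 'ROWS'. ROWS is JSON, a list of rows, each an object with "jaw": the finger opening in mm, from 0 to 85.4; "offset": the shift along the world's x, y, z in mm, a list of three; "turn": the turn about the world's z in rad. A call has 1 to 5 rows; each row shifts and turns the commanded pose from where the row before left it; what a row does not reach is not made up. A row lasts 1/8 s, in which the tool goes at most 62.5 mm and 10.7 degrees, less where a joint would pass 70% of its speed; a pose out of reach is approached as far as the arm can. A call is refused whole if a number of a shift passes 62.5 or a number of a turn 0.188, either way. A call with a gripper value outside its range is refused whole. The fingers move at their own pace and stop on an object; the grip force is fixed at half the most. Time passes only in rows, so rows that do not move let the fingers close. It gives the time, the measured TCP pose, the force, the opening and the grip force at its end, in the units of the state.
- readout.get_state(): the state, without advancing time (a new reading comes with each control period).
- get_image(name): name is "scene" or "top" or "wrist"; returns a dict with "pixels" (480x640x3 uint8, red, green, blue), "z_map" (480x640 float32, m along the optical axis (not along the pixel's ray), 0 where there is no reading), "fovy" (degrees; the focal length in pixels is half the picture's height over the tangent of half this angle, whatever the lens; pixels are square), "cx", "cy" (the principal point, pixels), "D" ([k1, k2, p1, p2, k3] as OpenCV has them; the pictures are not rectified), "R" (3x3) and "t" (3): a world point X has camera coordinates R X + t; the wrist camera has in their place "T_tool_cam" (4x4, takes a point from camera to tool coordinates, whose origin is the TCP and whose axes are the flange's). Camera axes: x right, y down, z forward; pixel columns grow to the right and rows downward; lengths in m; the calibration is good to about 2 mm. A picture is of the moment at which its call begins: read the wrist's pose just before it.
- order.sign_off(): hands the job in; it is judged then, once.
The state is a dict: "time_s": time; "q": joint angles; "qd": joint speeds; "effort": joint torques, N m; "position": TCP position; "tool_rot": TCP orientation; "force": force on the tool from outside, world axes, zero at the start; "wrist_torque": the same for the moment, N m; "width": finger opening in m; "gripper_force": force on a finger pad.
Only numpy, scipy, OpenCV 4.12 (cv2) and the standard library are available. Lean on these libraries where they do the work, as an engineer would, in place of code of your own. Each camera call takes 0.05 s, during which the arm holds its last target. There are 200 camera calls.

TASK

First switch the dry-block incubator on with its white key, put every swab from the drying stand fully down into a tube of its own, set the grey cover over them and press it down until it snaps level onto the deck; then start the run with the green key. Press each of these two soft dome keys only until it clicks, never down to its stop; leave the red stop key alone and disturb nothing else on the bench.

Things in the scene. Friction and masses are not known exactly. Their poses are not given: they have to be found in the camera images.
- incubator: dry-block incubator, a white bench instrument 180 (x) x 200 (y) x 60 mm high, fixed. Origin: centre of its underside, z up, keypad at its front (-x); deck at z = 60 mm. An aluminium block (40 x 148 mm in x, y, centre at x = +34) with four tubes in a row stands 9.5 mm above the deck; at its two y ends, just outside the cover's place, stand spring catches, 13 mm high, with rollers at y = +-84 mm
- tube_0 (a point): centre of the open mouth of tube 0 (four in a row along the incubator's y, 40 mm apart, 0 at +y): 15 mm outside, 11 mm inside, upright, mouth 10 mm above the deck. A swab goes in freely at first; then the lower end grips the bud: its last 14 mm need a push of about 3 N, and it stays where it is pushed
- tube_1 (a point): centre of the open mouth of tube 1 (four in a row along the incubator's y, 40 mm apart, 0 at +y): 15 mm outside, 11 mm inside, upright, mouth 10 mm above the deck. A swab goes in freely at first; then the lower end grips the bud: its last 14 mm need a push of about 3 N, and it stays where it is pushed
- tube_2 (a point): centre of the open mouth of tube 2 (four in a row along the incubator's y, 40 mm apart, 0 at +y): 15 mm outside, 11 mm inside, upright, mouth 10 mm above the deck. A swab goes in freely at first; then the lower end grips the bud: its last 14 mm need a push of about 3 N, and it stays where it is pushed
- tube_3 (a point): centre of the open mouth of tube 3 (four in a row along the incubator's y, 40 mm apart, 0 at +y): 15 mm outside, 11 mm inside, upright, mouth 10 mm above the deck. A swab goes in freely at first; then the lower end grips the bud: its last 14 mm need a push of about 3 N, and it stays where it is pushed
- cover_seat (a point): where the cover's origin lies when it is fully down: on the deck, in the middle of the block; axes as the incubator's
- key_power (a joint): white dome key with a ring-and-bar power sign, a round button 21 mm across, pressed straight down. Value: travel, 0 released, dead stop at 5.5 mm. Its force rises from 0.6 N to 5 N at 1.3 mm, then the dome clicks: it falls to 2 N at 3.9 mm, then rises steeply to the stop. Switched once 2 mm down; 4.8 mm or more overstresses it. Springs back by itself. It is the incubator's on key
- key_stop (a joint): red dome key with a white square, a round button 21 mm across, pressed straight down. Value: travel, 0 released, dead stop at 5.5 mm. Its force rises from 0.6 N to 5 N at 1.3 mm, then the dome clicks: it falls to 2 N at 3.9 mm, then rises steeply to the stop. Switched once 2 mm down; 4.8 mm or more overstresses it. Springs back by itself. It is the stop key
- key_start (a joint): green dome key with a white triangle, a round button 21 mm across, pressed straight down. Value: travel, 0 released, dead stop at 5.5 mm. Its force rises from 0.6 N to 5 N at 1.3 mm, then the dome clicks: it falls to 2 N at 3.9 mm, then rises steeply to the stop. Switched once 2 mm down; 4.8 mm or more overstresses it. Springs back by itself. It is the start key
- key_power_top (a point): centre of the top of the white on key (7 mm above the deck when released; at the front left of the keypad, 52 mm from the red key). Moves with the key
- key_stop_top (a point): centre of the top of the red stop key, in the middle of the keypad. Moves with the key
- key_start_top (a point): centre of the top of the green start key (7 mm above the deck when released; at the front right of the keypad, 52 mm from the red key). Moves with the key
- swab_stand: white swab drying stand, 62 (x) x 166 (y) x 80 mm high, fixed to the bench; origin: centre of its underside, z up. Its top plate has four 10 mm holes in a row along y, 40 mm apart (at y = 60, 20, -20, -60 mm), in which swabs hang upright
- swab_0: swab 0, 77 mm, 14 g, hanging upright in the stand. Origin: lower end of its bud, z up along the swab: bud 7 mm wide, white shaft 4 mm, collar 17 mm across from z = 56 to 59 mm, blue flat grip (10 mm in its x, 15 mm in y) from z = 59 to 77 mm. The collar's underside rests on the stand's top plate (80 mm high) or, when fully in, on a tube's mouth. May be absent
- swab_1: swab 1, 77 mm, 14 g, hanging upright in the stand. Origin: lower end of its bud, z up along the swab: bud 7 mm wide, white shaft 4 mm, collar 17 mm across from z = 56 to 59 mm, blue flat grip (10 mm in its x, 15 mm in y) from z = 59 to 77 mm. The collar's underside rests on the stand's top plate (80 mm high) or, when fully in, on a tube's mouth. May be absent
- swab_2: swab 2, 77 mm, 14 g, hanging upright in the stand. Origin: lower end of its bud, z up along the swab: bud 7 mm wide, white shaft 4 mm, collar 17 mm across from z = 56 to 59 mm, blue flat grip (10 mm in its x, 15 mm in y) from z = 59 to 77 mm. The collar's underside rests on the stand's top plate (80 mm high) or, when fully in, on a tube's mouth. May be absent
- swab_3: swab 3, 77 mm, 14 g, hanging upright in the stand. Origin: lower end of its bud, z up along the swab: bud 7 mm wide, white shaft 4 mm, collar 17 mm across from z = 56 to 59 mm, blue flat grip (10 mm in its x, 15 mm in y) from z = 59 to 77 mm. The collar's underside rests on the stand's top plate (80 mm high) or, when fully in, on a tube's mouth. May be absent
- cover: grey flat-topped cover, 52 (x) x 164 (y) x 38 mm high, 0.16 kg, open below (33 mm deep), with a black grip bar on top. Origin: centre of its lower rim, z up. Fits over the block and the swabs' grips, long sides along the block, either way round, with 1 to 2 mm of play. It first rests on the rollers of the two spring catches, 9 mm too high; a push of about 10 N in the middle snaps it down onto the deck
- cover_grip (a point): middle of the black grip bar on the cover, 46 mm above the cover's origin; the bar is 16 mm wide along the cover's x and reaches from z = 38 to 54 mm above that origin
- petri_dish_pink: closed petri dish with pink contents, 59 mm across and 14 mm high; a bystander. Origin: centre of its underside
- dropper_bottle: brown dropper bottle, 33 mm across and 102 mm tall; a bystander. Origin: centre of its underside
- vial_a: amber vial with black cap, 26 mm across and 79 mm tall; a bystander. Origin: centre of its underside
- vial_b: a second amber vial with black cap, 26 mm across and 79 mm tall; a bystander. Origin: centre of its underside
- weight: small brass check weight, 24 mm across and 30 mm tall; a bystander. Origin: centre of its underside

How it is judged:
On the way, in this order (a step that is already met when the one before it is completed fails the run):
1. the white on key has clicked (2 mm down or more) (value of joint key_power above 0.002 m), for 0.02 s.
2. every swab present is fully down in a tube: collar on the tube's mouth within 3 mm, upright (((horizontal distance between swab_0 and tube_0 below 0.005 m and z of swab_0 in the frame of tube_0 between -0.059 and -0.053 m and angle between swab_0's own z axis and vertical below 0.08 rad) or (horizontal distance between swab_0 and tube_1 below 0.005 m and z of swab_0 in the frame of tube_1 between -0.059 and -0.053 m and angle between swab_0's own z axis and vertical below 0.08 rad) or (horizontal distance between swab_0 and tube_2 below 0.005 m and z of swab_0 in the frame of tube_2 between -0.059 and -0.053 m and angle between swab_0's own z axis and vertical below 0.08 rad) or (horizontal distance between swab_0 and tube_3 below 0.005 m and z of swab_0 in the frame of tube_3 between -0.059 and -0.053 m and angle between swab_0's own z axis and vertical below 0.08 rad)) and ((horizontal distance between swab_1 and tube_0 below 0.005 m and z of swab_1 in the frame of tube_0 between -0.059 and -0.053 m and angle between swab_1's own z axis and vertical below 0.08 rad) or (horizontal distance between swab_1 and tube_1 below 0.005 m and z of swab_1 in the frame of tube_1 between -0.059 and -0.053 m and angle between swab_1's own z axis and vertical below 0.08 rad) or (horizontal distance between swab_1 and tube_2 below 0.005 m and z of swab_1 in the frame of tube_2 between -0.059 and -0.053 m and angle between swab_1's own z axis and vertical below 0.08 rad) or (horizontal distance between swab_1 and tube_3 below 0.005 m and z of swab_1 in the frame of tube_3 between -0.059 and -0.053 m and angle between swab_1's own z axis and vertical below 0.08 rad)) and ((horizontal distance between swab_2 and tube_0 below 0.005 m and z of swab_2 in the frame of tube_0 between -0.059 and -0.053 m and angle between swab_2's own z axis and vertical below 0.08 rad) or (horizontal distance between swab_2 and tube_1 below 0.005 m and z of swab_2 in the frame of tube_1 between -0.059 and -0.053 m and angle between swab_2's own z axis and vertical below 0.08 rad) or (horizontal distance between swab_2 and tube_2 below 0.005 m and z of swab_2 in the frame of tube_2 between -0.059 and -0.053 m and angle between swab_2's own z axis and vertical below 0.08 rad) or (horizontal distance between swab_2 and tube_3 below 0.005 m and z of swab_2 in the frame of tube_3 between -0.059 and -0.053 m and angle between swab_2's own z axis and vertical below 0.08 rad)) and ((horizontal distance between swab_3 and tube_0 below 0.005 m and z of swab_3 in the frame of tube_0 between -0.059 and -0.053 m and angle between swab_3's own z axis and vertical below 0.08 rad) or (horizontal distance between swab_3 and tube_1 below 0.005 m and z of swab_3 in the frame of tube_1 between -0.059 and -0.053 m and angle between swab_3's own z axis and vertical below 0.08 rad) or (horizontal distance between swab_3 and tube_2 below 0.005 m and z of swab_3 in the frame of tube_2 between -0.059 and -0.053 m and angle between swab_3's own z axis and vertical below 0.08 rad) or (horizontal distance between swab_3 and tube_3 below 0.005 m and z of swab_3 in the frame of tube_3 between -0.059 and -0.053 m and angle between swab_3's own z axis and vertical below 0.08 rad))), for 0.2 s.
3. the cover sits level on the deck over the swabs, snapped below both catches, and the hand is off it (all of step 2 and horizontal distance between cover and cover_seat below 0.004 m and z of cover in the frame of cover_seat between -0.0025 and 0.0025 m and angle between cover's own z axis and vertical below 0.02 rad and contact force between cover and the fingers below 0.05 N), for 0.2 s.
4. the green start key has clicked (2 mm down or more) with the cover on (all of step 2 and value of joint key_start above 0.002 m and horizontal distance between cover and cover_seat below 0.004 m and z of cover in the frame of cover_seat between -0.0025 and 0.0025 m and angle between cover's own z axis and vertical below 0.02 rad), for 0.02 s.
At the end, for the whole second after the job is handed in: Every swab present is in a tube, its collar within 3 mm of the tube's mouth and upright within 0.08 rad; the cover lies within 4 mm of its seat sideways and 2.5 mm in height, level within 0.02 rad; all keys are released (less than 1 mm down) and the cover is at rest (all of step 2 and horizontal distance between cover and cover_seat below 0.004 m and z of cover in the frame of cover_seat between -0.0025 and 0.0025 m and angle between cover's own z axis and vertical below 0.02 rad and value of joint each of key_power, key_start, key_stop below 0.001 m and linear speed of cover below 0.02 m/s); the robot touches nothing.
It fails at once if a dome key is crushed: pressed 4.8 mm or more (value of joint any of key_power, key_start above 0.0048 m).
It fails at once if the red stop key is pressed (more than 1.2 mm) (value of joint key_stop above 0.0012 m).
It fails at once if the start key clicks before the cover sits on the block (value of joint key_start above 0.002 m and distance between cover and cover_seat above 0.02 m).
It fails at once if a bystander (petri dish, dropper bottle, vial, brass weight) is shifted by more than 30 mm or knocked over (distance of any of petri_dish_pink, dropper_bottle, vial_a, vial_b, weight from where it was at the start of the episode above 0.03 m or angle between any of petri_dish_pink, dropper_bottle, vial_a, vial_b, weight's own z axis and vertical above 0.5 rad).
Of swab_0, swab_1, swab_2, swab_3 only 2 to 4 are there at a start; the rules pass over those that are not, and their reading is None.
At some moment in a run one of cover may be knocked a few centimetres aside while the robot is not near it.
It also fails if it takes over 210 s, if anything falls off the work surface, if the arm or the gripper's body presses on something with over 40 N, if the wrist force passes 120 N, or if a joint passes its speed limit or range.

## Working session

There is one attempt and no reset: what is moved stays moved. The work goes in short steps, Python scripts to look and compute and a shell command to move; the robot and the scene stay as the last step left them, time stands still between calls to the robot, and variables do not carry over. Pictures are saved under pics/ and viewed, at most 18 in all, crops included, and the job is handed in when it is done.

```bash
mkdir -p pics; cat > h.py <<'E'
import numpy as np, cv2
from workcell import readout, get_image, order
from scipy.spatial.transform import Rotation as Ro
def cam(name):
    s=readout.get_state(); im=get_image(name)
    f=240/np.tan(np.radians(im['fovy'])/2)
    K=np.array([[f,0,im['cx']],[0,f,im['cy']],[0,0,1.]])
    if name=='wrist':
        T=np.eye(4);T[:3,:3]=Ro.from_rotvec(s['tool_rot']).as_matrix();T[:3,3]=s['position']
        M=T@im['T_tool_cam']; R=M[:3,:3];c=M[:3,3]
    else: R=np.array(im['R']).T; c=-R@np.array(im['t'])
    return dict(px=im['pixels'],z=im['z_map'],K=K,D=np.array(im['D'],float),R=R,c=c)
def rays(C,uv):
    p=cv2.undistortPoints(np.array(uv,float).reshape(-1,1,2),C['K'],C['D']).reshape(-1,2)
    return np.c_[p,np.ones(len(p))]@C['R'].T
def onplane(C,uv,h):
    d=rays(C,uv); return C['c']+d*((h-C['c'][2])/d[:,2])[:,None]
def cloud(C):
    v,u=np.mgrid[:480,:640]; d=rays(C,np.c_[u.ravel(),v.ravel()])
    return (C['c']+d*C['z'].reshape(-1,1)).reshape(480,640,3)
def save(C,n): cv2.imwrite('pics/'+n+'.png',C['px'][:,:,::-1])
E
python3 - <<'E'
from h import *
s=readout.get_state();print(s)
for n in('top','scene'):
    C=cam(n);save(C,n+'0');print(n,C['c'],C['R'][:,2],C['K'][0,0],C['D'])
E
```

```text
{'time_s': 0.0, 'q': array([ 1.17429826e+00,  9.18501102e-02,  1.23187927e+00, -2.40738085e-05,
        1.81978407e+00, -5.66882820e-02]), 'qd': array([ 0.00091044,  0.00031258, -0.00171296, -0.00196426,  0.00092623,
       -0.00080135]), 'effort': array([ 3.78397417e-04, -4.58712208e+01, -4.18041337e+01, -4.97588837e-05,
        1.11743333e-02, -2.62520894e-05]), 'position': array([0.19988023, 0.56543443, 0.23015983]), 'tool_rot': array([-5.31147334e-01, -3.09595057e+00,  2.94789654e-03]), 'force': array([-0.2211826 , -0.50629362, -0.00290806]), 'wrist_torque': array([ 0.03296859, -0.04152021,  0.02346056]), 'gripper_force': 0.0, 'width': 0.08549461617696974}
top [0.47274661 0.05830534 1.14035563] [ 0.09016238 -0.00406885 -0.99591877] 480.87088028822416 [-0.05937078  0.          0.          0.          0.        ]
scene [ 0.03242157 -0.44861363  0.65391102] [ 0.55980545  0.55604065 -0.61435874] 471.38303030557 [-0.0165452  0.         0.         0.         0.       ]
```

View pics/top0.png

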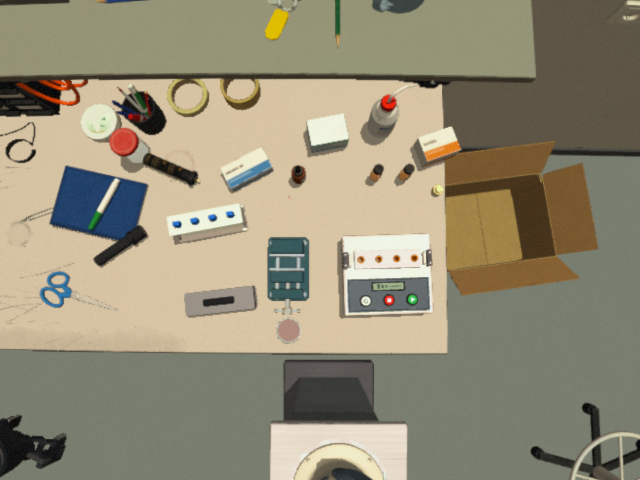

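View pics/scene0.png

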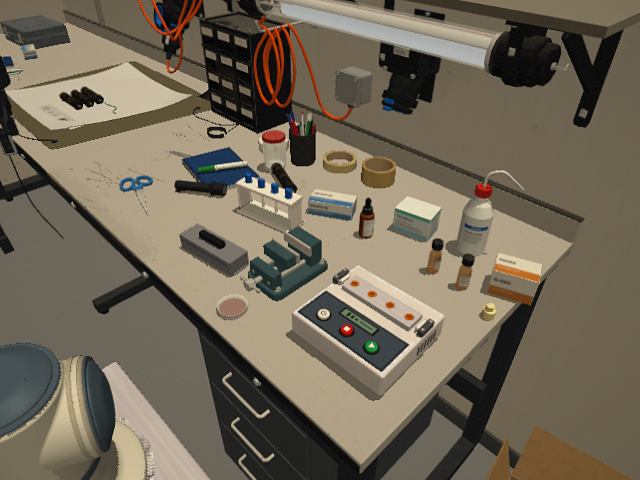

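The top view shows the swab stand with 4 blue grips around (204,217), the cover at (220,301), the incubator with its keys at (365–412,300) and its tubes at (361–414,258). A teal vise sits between the cover and the incubator at (288,268). Next I'll get positions from colour masks.

```bash
cat > m.py <<'E'
from h import *
def blobs(C,mask,h,box=None,amin=15,amax=9999):
    m=mask.astype(np.uint8)
    if box: 
        b=np.zeros_like(m);b[box[1]:box[3],box[0]:box[2]]=1;m&=b
    n,l,st,ce=cv2.connectedComponentsWithStats(m)
    out=[]
    for i in range(1,n):
        if amin<=st[i,4]<=amax: out.append((ce[i],st[i,4],onplane(C,ce[i],h)[0]))
    return out
def masks(C):
    H=cv2.cvtColor(C['px'],cv2.COLOR_RGB2HSV).astype(int);h,s,v=H[...,0],H[...,1],H[...,2]
    return dict(blue=(h>98)&(h<125)&(s>150)&(v>70),orange=(h>4)&(h<18)&(s>150)&(v>80),
      red=((h<5)|(h>174))&(s>170)&(v>100),green=(h>50)&(h<85)&(s>150)&(v>80),black=(v<50))
E
python3 - <<'E'
from m import *
C=cam('top');M=masks(C)
for n,h,b in(('blue',.101,(160,195,250,235)),('orange',.07,(340,235,432,275)),('red',.067,(345,280,430,315)),('green',.067,(345,280,430,315)),('black',.054,(190,285,255,315))):
    for o in blobs(C,M[n],h,b,6): print(n,o[0].round(1),o[1],o[2].round(4))
m=M['black'][285:315,190:255].astype(np.uint8);p=np.argwhere(m)[:,::-1]+[190,285]
w=onplane(C,p,.054)[:,:2];print('bar',cv2.minAreaRect((w*1000).astype(np.float32)))
P=cloud(C)
for n,b in(('vise',(268,235,310,300)),('inc',(340,232,435,315)),('bottle',(288,165,308,185)),('cover',(185,285,256,317)),('stand',(165,205,246,242)),('vials',(365,160,415,185)),('boxes',(220,115,350,190))):
    q=P[b[1]:b[3],b[0]:b[2]].reshape(-1,3);k=q[q[:,2]>.02];print(n,'max z',q[:,2].max().round(3),k.min(0).round(3),k.max(0).round(3))
# cover top rectangle
q=P[280:322,180:260];k=(q[...,2]>.030)&(q[...,2]<.046);print('cover',cv2.minAreaRect((q[k][:,:2]*1000).astype(np.float32)))
q=P[195:250,160:255];k=(q[...,2]>.07)&(q[...,2]<.09);print('stand',cv2.minAreaRect((q[k][:,:2]*1000).astype(np.float32)))
E
```

```text
blue [229.7 213.9] 26 [0.6267 0.2447 0.101 ]
blue [211.9 217.4] 30 [0.6189 0.2833 0.101 ]
blue [194.1 220.6] 31 [0.6117 0.3223 0.101 ]
blue [176.5 223.8] 31 [0.6044 0.3608 0.101 ]
orange [413.8 257.6] 30 [ 0.5347 -0.1632  0.07  ]
orange [361.1 258.9] 19 [ 0.5314 -0.045   0.07  ]
orange [378.8 258.5] 23 [ 0.5324 -0.0846  0.07  ]
orange [396.3 258.4] 29 [ 0.5328 -0.1238  0.07  ]
red [388.6 299.6] 50 [ 0.4411 -0.1063  0.067 ]
green [412. 299.] 44 [ 0.4426 -0.1585  0.067 ]
black [218.1 300.9] 170 [0.436  0.2752 0.054 ]
bar ((435.9822998046875, 275.3374938964844), (12.958606719970703, 64.43041229248047), 7.0654778480529785)
vise max z 1.14 [0.44  0.058 0.02 ] [0.585 0.167 1.14 ]
inc max z 1.14 [ 0.408 -0.209  0.02 ] [0.592 0.058 1.14 ]
bottle max z 1.14 [0.473 0.058 0.02 ] [0.747 0.115 1.14 ]
cover max z 1.14 [0.401 0.058 0.021] [0.473 0.356 1.14 ]
stand max z 1.14 [0.473 0.058 0.02 ] [0.651 0.39  1.14 ]
vials max z 1.14 [ 0.473 -0.165  0.02 ] [0.749 0.058 1.14 ]
boxes max z 1.14 [ 0.473 -0.018  0.02 ] [0.867 0.279 1.14 ]
cover ((435.6195373535156, 277.5677490234375), (52.19312286376953, 158.98252868652344), 7.312648296356201)
stand ((617.8421630859375, 305.8759765625), (45.20195388793945, 166.14459228515625), 10.880224227905273)
```

```bash
python3 -m jog '[{"jaw":0,"offset":[22,-57,0],"turn":-0.11},{"jaw":0,"offset":[22,-57,0],"turn":-0.11},{"jaw":0,"offset":[22,-57,0],"turn":-0.11},{"jaw":0,"offset":[22,-57,0],"turn":-0.11},{"jaw":0,"offset":[22,-57,0],"turn":-0.11}]'
python3 -m jog '[{"jaw":0,"offset":[22,-57,0],"turn":-0.11},{"jaw":0,"offset":[22,-57,0],"turn":-0.11},{"jaw":0,"offset":[22,-57,0],"turn":-0.11},{"jaw":0,"offset":[22,-57,0],"turn":-0.11},{"jaw":0,"offset":[22,-57,0],"turn":-0.11}]'
python3 -m jog '[{"jaw":0,"offset":[20,-57,0],"turn":-0.1},{"jaw":0,"offset":[0,0,0],"turn":0},{"jaw":0,"offset":[0,0,0],"turn":0},{"jaw":0,"offset":[0,0,0],"turn":0}]'
python3 - <<'E'
from h import *
s=readout.get_state();print(s['q'],s['position'],Ro.from_rotvec(s['tool_rot']).as_matrix()[:,1])
C=cam('wrist');save(C,'w0');print(C['c'],C['R'][:,2],C['K'][0,0],C['D'])
E
```

```text
time_s: 0.78
position: [0.3102, 0.2789, 0.231]
tool_rot: [1.356, 2.833, 0.0]
force: [1.8, 1.4, 1.1]
width: -0.0003
gripper_force: 0.0
time_s: 1.4
position: [0.4202, -0.0063, 0.2312]
tool_rot: [2.075, 2.358, 0.001]
force: [0.8, 0.3, 0.2]
width: -0.0001
gripper_force: 0.0
time_s: 1.9
position: [0.4398, -0.0601, 0.2315]
tool_rot: [2.184, 2.258, 0.001]
force: [-0.1, 0.4, -0.1]
width: 0.0
gripper_force: 0.0
[-2.12691542e-01 -3.30386926e-01  1.61888885e+00  3.44706105e-04
  1.85279634e+00 -2.45951785e-01] [ 0.4398391  -0.06008751  0.23145982] [9.99443668e-01 3.33499827e-02 3.66152989e-04]
[0.43633317 0.01234179 0.37455661] [ 0.0101842  -0.28471535 -0.95855801] 416.45012524684665 [-0.09911796  0.          0.          0.          0.        ]
```

View pics/w0.png

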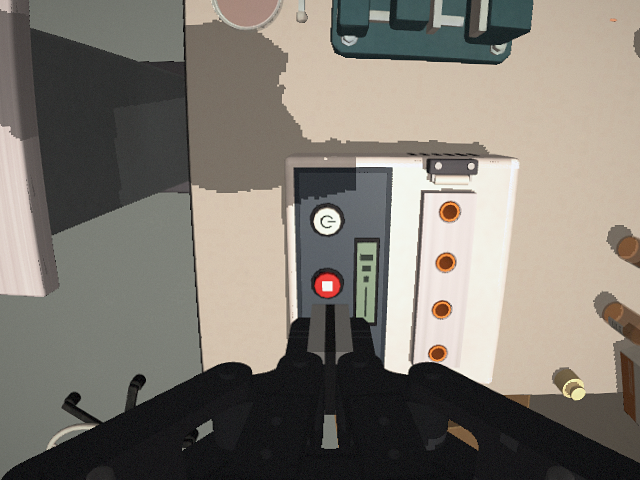

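The wrist view shows the white key at (326,220), the red key at (327,285) and the tubes at (450,211), (445,262), (441,310) and (437,353).

```bash
python3 - <<'E'
from m import *
C=cam('wrist');M=masks(C)
g=cv2.cvtColor(C['px'],cv2.COLOR_RGB2GRAY)
H=cv2.cvtColor(C['px'],cv2.COLOR_RGB2HSV)
wk=((g>150)&(H[...,1]<60)).astype(np.uint8)
def ctr(m,h,box,amin):
    b=np.zeros_like(m,np.uint8);b[box[1]:box[3],box[0]:box[2]]=1
    cs,_=cv2.findContours((m.astype(np.uint8)&b),cv2.RETR_EXTERNAL,cv2.CHAIN_APPROX_NONE)
    for c in cs:
        if cv2.contourArea(c)>amin and len(c)>5:
            w=onplane(C,cv2.convexHull(c).reshape(-1,2),h)[:,:2]
            (x,y),r=cv2.minEnclosingCircle((w*1000).astype(np.float32));print(round(x,1),round(y,1),'r',round(r,1))
ctr(wk,.067,(305,195,348,245),300)
ctr(M['red'],.067,(305,262,348,310),200)
ctr(M['orange'],.070,(420,190,475,372),100)
E
```

```text
436.4 -56.1 r 10.4
438.4 -108.0 r 10.5
532.2 -164.8 r 7.6
531.0 -124.7 r 7.5
529.4 -84.8 r 7.5
528.0 -44.7 r 7.6
```

```bash
python3 -m jog '[{"jaw":0,"offset":[-3,4,-60],"turn":0},{"jaw":0,"offset":[0,0,-60],"turn":0},{"jaw":0,"offset":[0,0,-35],"turn":0},{"jaw":0,"offset":[0,0,-4],"turn":0},{"jaw":0,"offset":[0,0,0],"turn":0}]'
python3 -m jog '[{"jaw":0,"offset":[0,0,-3],"turn":0},{"jaw":0,"offset":[0,0,0],"turn":0}]'
```

```text
time_s: 2.62
position: [0.4377, -0.0569, 0.0738]
tool_rot: [2.184, 2.256, 0.002]
force: [0.3, -0.4, 0.5]
width: -0.0003
gripper_force: 0.0
time_s: 2.88
position: [0.4377, -0.0574, 0.0706]
tool_rot: [2.185, 2.254, 0.002]
force: [-0.7, -0.0, -0.7]
width: 0.0
gripper_force: 0.0
```

```bash
python3 -m jog '[{"jaw":0,"offset":[-1,1,-2],"turn":0},{"jaw":0,"offset":[0,0,0],"turn":0}]'
python3 -m jog '[{"jaw":0,"offset":[0,0,-1],"turn":0},{"jaw":0,"offset":[0,0,0],"turn":0}]'
python3 -m jog '[{"jaw":0,"offset":[0,0,-0.5],"turn":0},{"jaw":0,"offset":[0,0,0],"turn":0}]'
python3 -m jog '[{"jaw":0,"offset":[0,0,-0.5],"turn":0},{"jaw":0,"offset":[0,0,0],"turn":0}]'
```

```text
time_s: 3.12
position: [0.4359, -0.0563, 0.0673]
tool_rot: [-2.187, -2.256, -0.0]
force: [-0.4, 0.5, 0.9]
width: -0.0005
gripper_force: 0.0
time_s: 3.38
position: [0.436, -0.0563, 0.0666]
tool_rot: [2.187, 2.255, 0.0]
force: [-1.2, -0.6, 2.3]
width: 0.0
gripper_force: 1.3
time_s: 3.62
position: [0.436, -0.0563, 0.0661]
tool_rot: [2.187, 2.255, 0.0]
force: [-2.0, 0.4, 3.6]
width: 0.0003
gripper_force: 2.1
time_s: 3.88
position: [0.4361, -0.0564, 0.0654]
tool_rot: [2.187, 2.255, 0.0]
force: [-1.3, -0.5, 3.9]
width: -0.0001
gripper_force: 2.2
```

```bash
python3 -m jog '[{"jaw":0,"offset":[0,0,-0.5],"turn":0},{"jaw":0,"offset":[0,0,0],"turn":0}]'
python3 -m jog '[{"jaw":0,"offset":[0,0,-0.5],"turn":0},{"jaw":0,"offset":[0,0,0],"turn":0}]'
python3 -m jog '[{"jaw":0,"offset":[0,0,-0.5],"turn":0},{"jaw":0,"offset":[0,0,0],"turn":0}]'
```

```text
time_s: 4.12
position: [0.436, -0.0564, 0.0647]
tool_rot: [2.187, 2.255, 0.0]
force: [-0.9, -0.0, 2.6]
width: 0.0001
gripper_force: 1.8
time_s: 4.38
position: [0.436, -0.0564, 0.0641]
tool_rot: [2.187, 2.255, -0.0]
force: [0.3, 0.3, 2.4]
width: 0.0004
gripper_force: 1.4
time_s: 4.62
position: [0.436, -0.0563, 0.0636]
tool_rot: [2.187, 2.255, -0.0]
force: [0.1, -0.4, 2.8]
width: -0.0
gripper_force: 1.1
```

The force dropped from 3.9 N to 2.6 N at about 3 mm of travel, so the on key has clicked. Now I'll retreat and view the swabs.

```bash
python3 -m jog '[{"jaw":0,"offset":[0,0,60],"turn":0},{"jaw":30,"offset":[0,0,60],"turn":0},{"jaw":30,"offset":[0,0,60],"turn":0},{"jaw":30,"offset":[30,54,0],"turn":0.05},{"jaw":30,"offset":[30,54,0],"turn":0.05}]'
python3 -m jog '[{"jaw":30,"offset":[30,54,0],"turn":0.05},{"jaw":30,"offset":[30,54,0],"turn":0},{"jaw":30,"offset":[30,54,0],"turn":0},{"jaw":30,"offset":[30,54,0],"turn":0},{"jaw":30,"offset":[0,0,0],"turn":0}]'
python3 -m jog '[{"jaw":30,"offset":[0,0,0],"turn":0},{"jaw":30,"offset":[0,0,0],"turn":0}]'
cat > sw.py <<'E'
from m import *
C=cam('wrist');save(C,'w1');M=masks(C)
s=readout.get_state();print(s['position'],Ro.from_rotvec(s['tool_rot']).as_matrix()[:,1],s['width'],s['q'])
for o in blobs(C,M['blue'],.101,None,80): print(o[0].round(),o[1],o[2].round(4))
cs,_=cv2.findContours(M['blue'].astype(np.uint8),cv2.RETR_EXTERNAL,cv2.CHAIN_APPROX_NONE)
P=cloud(C)
for c in cs:
    if cv2.contourArea(c)>80:
        m=np.zeros((480,640),np.uint8);cv2.drawContours(m,[c],-1,1,-1)
        q=P[m>0];t=q[q[:,2]>.096];print(len(t),q[:,2].max().round(4),t.mean(0).round(4),cv2.minAreaRect((t[:,:2]*1000).astype(np.float32)))
E
python3 sw.py
```

```text
time_s: 5.25
position: [0.4971, 0.0525, 0.2447]
tool_rot: [2.071, 2.36, 0.003]
force: [0.0, -0.7, -0.1]
width: 0.0299
gripper_force: 0.0
time_s: 5.88
position: [0.6164, 0.2716, 0.2374]
tool_rot: [-2.003, -2.414, 0.01]
force: [-0.7, -0.8, -0.5]
width: 0.0299
gripper_force: 0.0
time_s: 6.12
position: [0.6158, 0.2666, 0.2451]
tool_rot: [2.012, 2.411, 0.002]
force: [-0.4, 0.9, 0.3]
width: 0.0298
gripper_force: 0.0
[0.61583554 0.26651604 0.24544261] [0.98391569 0.17861984 0.00220569] 0.030134566202766794 [ 3.57812259e-01  2.91765639e-01  9.79719308e-01 -1.38854890e-04
  1.86789042e+00  1.78187183e-01]
[338.  90.] 451 [0.6033 0.3625 0.101 ]
[339. 150.] 406 [0.6107 0.3247 0.101 ]
[339. 205.] 411 [0.6179 0.2871 0.101 ]
[339. 258.] 409 [0.6252 0.2493 0.101 ]
268 0.3882 [0.6257 0.2472 0.1023] ((616.9642333984375, 289.2957458496094), (9.856977462768555, 101.48621368408203), 11.998141288757324)
292 0.3882 [0.6181 0.2864 0.1051] ((613.1878662109375, 308.6558837890625), (10.013994216918945, 62.12504959106445), 12.463704109191895)
330 0.3882 [0.6107 0.3247 0.1048] ((609.609130859375, 328.3237609863281), (10.350696563720703, 23.06681251525879), 17.319276809692383)
365 0.1033 [0.6034 0.3628 0.1013] ((603.444091796875, 362.8794250488281), (9.930908203125, 14.604816436767578), 10.403694152832031)
```

View pics/w1.png

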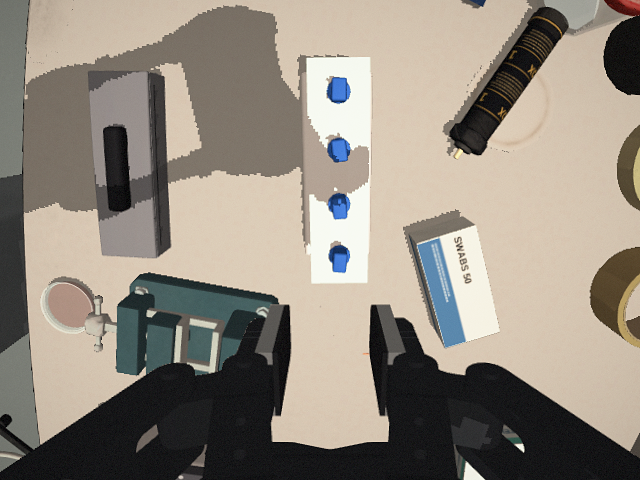

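The grips are at rows 90, 150, 205 and 258 near column 339, clear of other objects. I'll grasp the nearest one, swab 3.

```bash
python3 -m jog '[{"jaw":30,"offset":[10,-20,-50],"turn":0},{"jaw":30,"offset":[0,0,-50],"turn":0},{"jaw":30,"offset":[0,0,-40],"turn":0},{"jaw":30,"offset":[0,0,0],"turn":0},{"jaw":30,"offset":[0,0,0],"turn":0}]'
```

```text
time_s: 6.8
position: [0.6268, 0.2475, 0.107]
tool_rot: [2.011, 2.411, 0.005]
force: [-0.4, 0.4, 0.3]
width: 0.0303
gripper_force: 0.0
```

```bash
python3 -c "
from h import *
C=cam('wrist');cv2.imwrite('pics/w2.png',C['px'][150:480,150:500,::-1])"
```

```text
(no output)
```

View pics/w2.png

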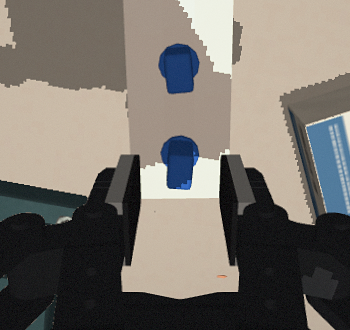

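The swab is centred between the pads (crop column 180), so I'll descend and grip.

```bash
python3 -m jog '[{"jaw":30,"offset":[-1,-1,-21],"turn":0},{"jaw":30,"offset":[0,0,0],"turn":0},{"jaw":4,"offset":[0,0,0],"turn":0},{"jaw":4,"offset":[0,0,0],"turn":0},{"jaw":4,"offset":[0,0,0],"turn":0}]'
python3 -m jog '[{"jaw":4,"offset":[0,0,0],"turn":0},{"jaw":4,"offset":[0,0,0],"turn":0}]'
```

```text
time_s: 7.48
position: [0.6252, 0.2468, 0.0833]
tool_rot: [2.011, 2.413, 0.001]
force: [-0.4, 0.4, 1.4]
width: 0.0084
gripper_force: 75.6
time_s: 7.72
position: [0.6252, 0.2468, 0.0833]
tool_rot: [2.011, 2.413, 0.001]
force: [0.3, 0.3, 2.7]
width: 0.0087
gripper_force: 75.8
```

```bash
python3 -m jog '[{"jaw":4,"offset":[0,0,10],"turn":0},{"jaw":4,"offset":[0,0,50],"turn":0},{"jaw":4,"offset":[0,0,50],"turn":0},{"jaw":4,"offset":[0,0,50],"turn":0},{"jaw":4,"offset":[-13,-54,0],"turn":-0.03}]'
python3 -m jog '[{"jaw":4,"offset":[-13,-54,0],"turn":-0.03},{"jaw":4,"offset":[-13,-54,0],"turn":-0.03},{"jaw":4,"offset":[-13,-54,0],"turn":-0.03},{"jaw":4,"offset":[-13,-54,0],"turn":-0.025},{"jaw":4,"offset":[-13,-54,0],"turn":0}]'
python3 -m jog '[{"jaw":4,"offset":[-13,-54,0],"turn":0},{"jaw":4,"offset":[-2,-34,0],"turn":0},{"jaw":4,"offset":[0,0,-60],"turn":0},{"jaw":4,"offset":[0,0,-28],"turn":0},{"jaw":4,"offset":[0,0,0],"turn":0}]'
python3 -m jog '[{"jaw":4,"offset":[0,0,0],"turn":0}]'
python3 - <<'E'
from h import *
C=cam('wrist');a=C['px'][180:480,200:500,::-1]
D=cam('scene');b=D['px'][230:380,300:450,::-1]
cv2.imwrite('pics/w3.png',np.hstack([a,cv2.resize(b,(300,300))]))
E
```

```text
time_s: 8.35
position: [0.6137, 0.1952, 0.249]
tool_rot: [2.04, 2.383, 0.013]
force: [0.1, -1.1, -0.4]
width: 0.0049
gripper_force: 53.8
time_s: 8.98
position: [0.5462, -0.0789, 0.2433]
tool_rot: [2.181, 2.261, 0.0]
force: [0.7, 0.7, -0.2]
width: 0.0053
gripper_force: 53.7
time_s: 9.6
position: [0.5305, -0.1649, 0.1521]
tool_rot: [-2.178, -2.257, 0.004]
force: [0.3, 0.9, 0.1]
width: 0.0052
gripper_force: 53.7
time_s: 9.72
position: [0.5326, -0.1654, 0.1569]
tool_rot: [2.179, 2.26, 0.002]
force: [0.8, 0.9, 0.2]
width: 0.0053
gripper_force: 53.7
```

View pics/w3.png

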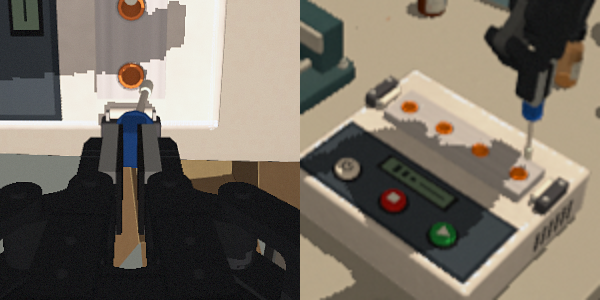

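The shaft seems to lean (bud at crop (147,88)), and the opening dropped to 5.3 mm during the lift. I'll triangulate to check the tilt.

```bash
python3 - <<'E'
from h import *
C=cam('wrist');D=cam('scene');s=readout.get_state();print(s['position'],s['width'])
def tri(a,b):
    d=rays(C,a)[0];e=rays(D,b)[0];d/=np.linalg.norm(d);e/=np.linalg.norm(e)
    t=np.linalg.lstsq(np.c_[d,-e],D['c']-C['c'],rcond=None)[0];p=C['c']+t[0]*d;q=D['c']+t[1]*e;return ((p+q)/2).round(4),np.linalg.norm(p-q).round(4)
print('bud',tri((347,268),(413.5,305)));
P=cloud(C);print(P[266:272,345:350,:].mean((0,1)))
for v in range(262,296,4):
    print(v,[tuple(P[v,u].round(3)) for u in range(330,356,6)])
cv2.imwrite('pics/w4.png',np.hstack([cv2.resize(C['px'][240:320,290:370,::-1],(400,400)),cv2.resize(D['px'][255:325,375:445,::-1],(400,400))]))
E
```

```text
[ 0.53275098 -0.16542734  0.15682493] 0.0051525778999132014
bud (array([ 0.5414, -0.1652,  0.0902]), np.float64(0.0004))
[ 0.54113862 -0.16355485  0.09615925]
262 [(np.float64(0.533), np.float64(-0.17), np.float64(0.066)), (np.float64(0.536), np.float64(-0.169), np.float64(0.07)), (np.float64(0.539), np.float64(-0.163), np.float64(0.087)), (np.float64(0.542), np.float64(-0.162), np.float64(0.089)), (np.float64(0.547), np.float64(-0.168), np.float64(0.071))]
266 [(np.float64(0.533), np.float64(-0.171), np.float64(0.07)), (np.float64(0.536), np.float64(-0.171), np.float64(0.071)), (np.float64(0.539), np.float64(-0.163), np.float64(0.094)), (np.float64(0.542), np.float64(-0.163), np.float64(0.093)), (np.float64(0.547), np.float64(-0.171), np.float64(0.069))]
270 [(np.float64(0.533), np.float64(-0.174), np.float64(0.07)), (np.float64(0.536), np.float64(-0.174), np.float64(0.07)), (np.float64(0.539), np.float64(-0.164), np.float64(0.097)), (np.float64(0.542), np.float64(-0.164), np.float64(0.096)), (np.float64(0.547), np.float64(-0.173), np.float64(0.071))]
274 [(np.float64(0.533), np.flo
[... 1089 characters left out ...]
t64(-0.187), np.float64(0.062)), (np.float64(0.548), np.float64(-0.187), np.float64(0.061))]
290 [(np.float64(0.533), np.float64(-0.187), np.float64(0.07)), (np.float64(0.535), np.float64(-0.165), np.float64(0.122)), (np.float64(0.538), np.float64(-0.165), np.float64(0.122)), (np.float64(0.544), np.float64(-0.186), np.float64(0.07)), (np.float64(0.548), np.float64(-0.187), np.float64(0.067))]
294 [(np.float64(0.532), np.float64(-0.159), np.float64(0.141)), (np.float64(0.534), np.float64(-0.159), np.float64(0.141)), (np.float64(0.537), np.float64(-0.159), np.float64(0.141)), (np.float64(0.544), np.float64(-0.188), np.float64(0.071)), (np.float64(0.548), np.float64(-0.188), np.float64(0.071))]
```

View pics/w4.png

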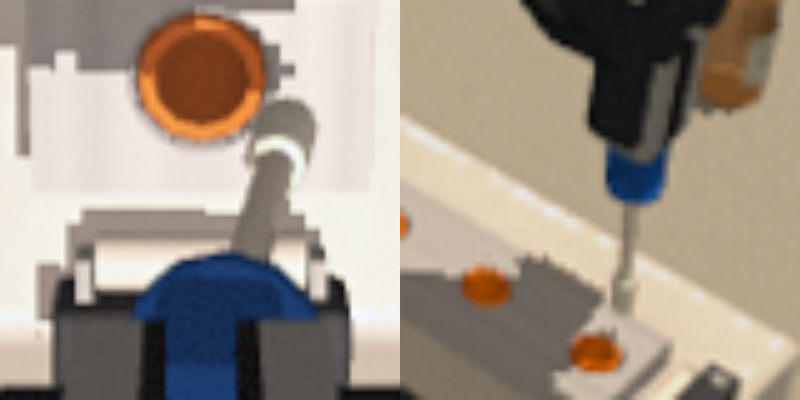

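The swab slid about 13 mm down in the pads and tilted about 0.1 rad. The tube bore tolerates that tilt, so I'll align the bud, lower it in, release, then press it home with closed fingertips.

```bash
python3 -m jog '[{"jaw":4,"offset":[-8.5,0,-10],"turn":0},{"jaw":4,"offset":[0,0,0],"turn":0},{"jaw":4,"offset":[0,0,0],"turn":0}]'
python3 - <<'E'
from h import *
C=cam('wrist');D=cam('scene');s=readout.get_state();print(s['position'],s['width'])
cv2.imwrite('pics/w5.png',np.hstack([cv2.resize(C['px'][240:320,290:370,::-1],(400,400)),cv2.resize(D['px'][255:325,375:445,::-1],(400,400))]))
P=cloud(C)
H=cv2.cvtColor(C['px'],cv2.COLOR_RGB2HSV).astype(int)
m=(H[...,0]>4)&(H[...,0]<18)&(H[...,1]>150);m[:, :420]&=True
m=m.astype(np.uint8);cs,_=cv2.findContours(m,cv2.RETR_EXTERNAL,cv2.CHAIN_APPROX_NONE)
for c in cs:
    if cv2.contourArea(c)>60:
        w=onplane(C,cv2.convexHull(c).reshape(-1,2),.07)[:,:2]*1000;print(c.reshape(-1,2).mean(0),cv2.minEnclosingCircle(w.astype(np.float32)))
k=(P[...,2]>.074)&(P[...,2]<.125)&(abs(P[...,0]-.535)<.03)&(abs(P[...,1]+.165)<.015)
q=P[k]
for z in np.arange(.074,.125,.006):
    r=q[abs(q[:,2]-z-.003)<.003]
    if len(r):print(z.round(3),len(r),r.mean(0).round(4),np.ptp(r[:,0]).round(4))
E
```

```text
time_s: 10.3
position: [0.5233, -0.1652, 0.1446]
tool_rot: [-2.181, -2.261, 0.0]
force: [-0.4, 0.0, 0.9]
width: 0.0052
gripper_force: 53.7
[ 0.52354339 -0.1653141   0.14488178] 0.005136578779791443
[634.65240642 334.32620321] ((713.995849609375, -207.31251525878906), 34.381282806396484)
[348.2688172  261.82795699] ((532.4160766601562, -164.5072784423828), 7.541196346282959)
[348.97435897 190.48717949] ((530.8399047851562, -124.6198501586914), 7.525713920593262)
[349.87804878 112.04878049] ((529.39697265625, -85.00507354736328), 7.458005428314209)
[350.65168539  28.17977528] ((528.1546020507812, -45.37419128417969), 7.646749973297119)
0.074 47 [ 0.5314 -0.1628  0.0772] 0.006
0.08 97 [ 0.5305 -0.1641  0.0831] 0.0064
0.086 34 [ 0.5297 -0.1642  0.0892] 0.0043
0.092 38 [ 0.5288 -0.1644  0.0954] 0.0046
0.098 39 [ 0.5281 -0.1645  0.1011] 0.004
0.104 41 [ 0.5273 -0.1646  0.1069] 0.0039
0.11 13 [ 0.527  -0.1644  0.1109] 0.0028
0.122 1 [ 0.5176 -0.1616  0.1249] 0.0
```

View pics/w5.png

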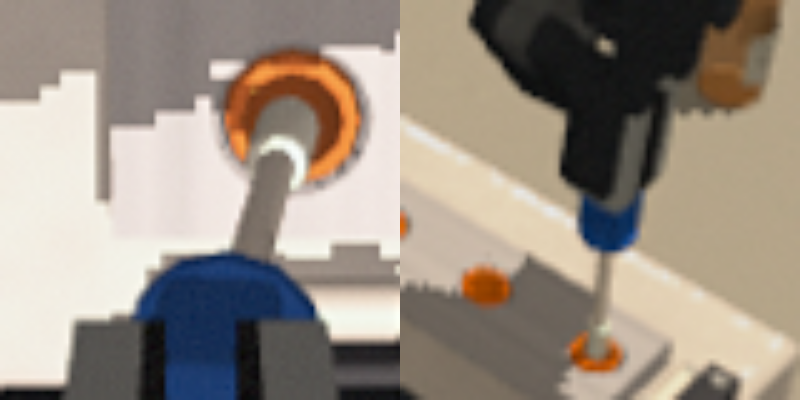

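The bud is over tube 3's mouth. I'll lower it with a small y correction and a slight drift to +x.

```bash
python3 -m jog '[{"jaw":4,"offset":[0,1,-8],"turn":0},{"jaw":4,"offset":[0,0,-6],"turn":0},{"jaw":4,"offset":[0,0,0],"turn":0}]'
python3 -m jog '[{"jaw":4,"offset":[1,0,-8],"turn":0},{"jaw":4,"offset":[1,0,-8],"turn":0},{"jaw":4,"offset":[0,0,0],"turn":0}]'
python3 -m jog '[{"jaw":4,"offset":[1,0,-7],"turn":0},{"jaw":4,"offset":[1,0,-7],"turn":0},{"jaw":4,"offset":[0,0,0],"turn":0}]'
```

```text
time_s: 10.78
position: [0.5231, -0.1641, 0.1296]
tool_rot: [-2.18, -2.26, 0.001]
force: [0.5, -0.3, -0.7]
width: 0.0052
gripper_force: 53.3
time_s: 11.15
position: [0.525, -0.1641, 0.1135]
tool_rot: [-2.18, -2.26, 0.001]
force: [-0.9, -0.5, 0.3]
width: 0.0052
gripper_force: 53.8
time_s: 11.52
position: [0.5272, -0.1642, 0.1]
tool_rot: [-2.18, -2.26, 0.001]
force: [1.0, -0.2, -0.4]
width: 0.0054
gripper_force: 54.6
```

```bash
python3 -m jog '[{"jaw":30,"offset":[0,0,0],"turn":0},{"jaw":30,"offset":[0,0,0],"turn":0},{"jaw":30,"offset":[3,0,40],"turn":0},{"jaw":0,"offset":[0,0,50],"turn":0},{"jaw":0,"offset":[0,0,0],"turn":0}]'
python3 -m jog '[{"jaw":0,"offset":[0,0,0],"turn":0}]'
cat > tops.py <<'E'
import sys
from m import *
C=cam('wrist');save(C,sys.argv[1]);M=masks(C);P=cloud(C)
s=readout.get_state();print(s['position'],s['width'])
n,l,st,ce=cv2.connectedComponentsWithStats(M['blue'].astype(np.uint8))
for i in range(1,n):
    if st[i,4]<60: continue
    q=P[l==i];q=q[q[:,2]<.3];zt=np.percentile(q[:,2],90)
    uv=np.argwhere((l==i)&(P[...,2]>zt-.004)&(P[...,2]<zt+.005))[:,::-1]
    w=onplane(C,uv,zt)[:,:2]*1000;print('top z',zt.round(4),ce[i].round(),cv2.minAreaRect(w.astype(np.float32)),w.mean(0).round(1))
E
python3 tops.py w6
```

```text
time_s: 12.15
position: [0.5324, -0.165, 0.1967]
tool_rot: [2.175, 2.255, 0.006]
force: [0.6, -0.6, -0.6]
width: -0.0004
gripper_force: 0.0
time_s: 12.28
position: [0.5305, -0.1643, 0.1907]
tool_rot: [2.181, 2.261, 0.0]
force: [1.1, -0.7, 0.2]
width: -0.0
gripper_force: 0.0
[ 0.5301337  -0.16417079  0.18965418] -0.00020399905990408192
top z 0.102 [326. 252.] ((526.014892578125, -164.5589141845703), (9.866507530212402, 14.682316780090332), 2.200474739074707) [ 526.4 -164.6]
```

```bash
python3 -m jog '[{"jaw":32,"offset":[0,0,-30],"turn":0},{"jaw":32,"offset":[0,0,-30],"turn":0},{"jaw":32,"offset":[0,0,-30],"turn":0},{"jaw":32,"offset":[0,0,-10],"turn":0},{"jaw":32,"offset":[0,0,0],"turn":0}]'
python3 -m jog '[{"jaw":9,"offset":[0,0,0],"turn":0},{"jaw":9,"offset":[0,0,0],"turn":0},{"jaw":9,"offset":[2,0,0],"turn":0},{"jaw":9,"offset":[0,0,0],"turn":0}]'
```

```text
time_s: 12.95
position: [0.5298, -0.164, 0.0896]
tool_rot: [-2.18, -2.259, 0.002]
force: [0.5, 0.0, 0.4]
width: 0.0319
gripper_force: 0.0
time_s: 13.45
position: [0.5328, -0.1645, 0.0915]
tool_rot: [2.18, 2.26, 0.0]
force: [-1.1, -0.8, 1.5]
width: 0.0095
gripper_force: 16.7
```

```bash
python3 -m jog '[{"jaw":9,"offset":[0,0,-4],"turn":0},{"jaw":9,"offset":[0,0,0],"turn":0}]'
python3 -m jog '[{"jaw":9,"offset":[0,0,-4],"turn":0},{"jaw":9,"offset":[0,0,0],"turn":0}]'
python3 -m jog '[{"jaw":9,"offset":[0,0,-3],"turn":0},{"jaw":9,"offset":[0,0,0],"turn":0}]'
```

```text
time_s: 13.7
position: [0.5324, -0.1643, 0.0862]
tool_rot: [-2.181, -2.261, 0.0]
force: [-0.2, -0.3, 0.5]
width: 0.0098
gripper_force: 16.6
time_s: 13.95
position: [0.5329, -0.1644, 0.0831]
tool_rot: [2.18, 2.26, 0.001]
force: [0.2, -0.0, 4.1]
width: 0.0091
gripper_force: 17.1
time_s: 14.2
position: [0.5341, -0.1648, 0.0828]
tool_rot: [2.178, 2.258, 0.004]
force: [-0.7, 0.6, 12.3]
width: 0.0094
gripper_force: 18.1
```

```bash
python3 -m jog '[{"jaw":9,"offset":[0,0,2],"turn":0},{"jaw":9,"offset":[0,0,0],"turn":0}]'
python3 - <<'E'
from h import *
C=cam('wrist');D=cam('scene');s=readout.get_state();print(s['position'],s['width'])
cv2.imwrite('pics/w7.png',np.hstack([cv2.resize(C['px'][240:340,290:390,::-1],(400,400)),cv2.resize(D['px'][255:325,375:445,::-1],(400,400))]))
E
```

```text
time_s: 14.45
position: [0.5333, -0.1645, 0.083]
tool_rot: [2.179, 2.259, 0.002]
force: [0.4, -0.2, 7.5]
width: 0.0097
gripper_force: 17.5
[ 0.53329921 -0.1645088   0.08292865] 0.009506786518147925
```

View pics/w7.png

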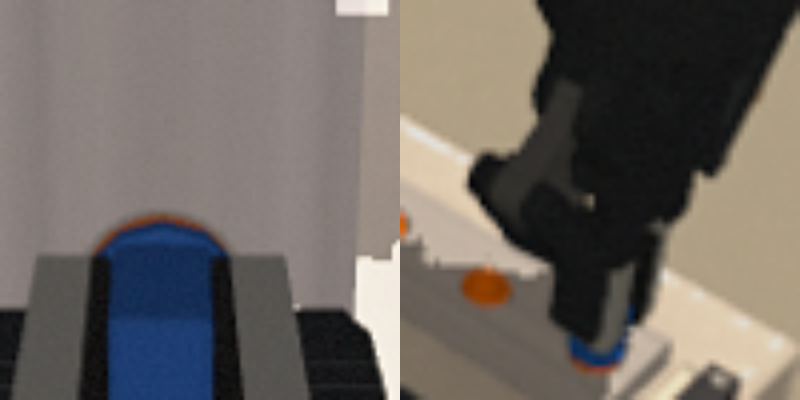

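The collar sits on tube 3's rim, so swab 3 is home. I'll release it, check its top height, and go back for swab 2.

```bash
python3 -m jog '[{"jaw":30,"offset":[-1,0,1],"turn":0},{"jaw":30,"offset":[0,0,0],"turn":0},{"jaw":30,"offset":[0,0,50],"turn":0},{"jaw":30,"offset":[0,0,60],"turn":0},{"jaw":30,"offset":[0,0,50],"turn":0}]'
python3 -m jog '[{"jaw":30,"offset":[0,0,0],"turn":0},{"jaw":30,"offset":[0,0,0],"turn":0}]'
python3 tops.py w8
```

```text
time_s: 15.18
position: [0.5313, -0.1642, 0.2444]
tool_rot: [-2.181, -2.261, 0.0]
force: [0.1, 0.3, 0.3]
width: 0.0301
gripper_force: 0.0
time_s: 15.42
position: [0.5313, -0.1642, 0.2414]
tool_rot: [-2.18, -2.26, 0.001]
force: [0.2, 0.2, -0.4]
width: 0.0303
gripper_force: 0.0
[ 0.53096988 -0.16411037  0.24047579] 0.03011018055819597
top z 0.0932 [334. 227.] ((532.7481689453125, -162.82708740234375), (9.369797706604004, 14.107545852661133), 2.496760129928589) [ 532.9 -163. ]
```

```bash
python3 -m jog '[{"jaw":30,"offset":[10,50,0],"turn":0.03},{"jaw":30,"offset":[10,50,0],"turn":0.03},{"jaw":30,"offset":[10,50,0],"turn":0.03},{"jaw":30,"offset":[10,50,0],"turn":0.03},{"jaw":30,"offset":[10,50,0],"turn":0.025}]'
python3 -m jog '[{"jaw":30,"offset":[10,50,0],"turn":0},{"jaw":30,"offset":[9,50,0],"turn":0},{"jaw":30,"offset":[9,50,0],"turn":0},{"jaw":30,"offset":[9,50,0],"turn":0},{"jaw":30,"offset":[0,0,-60],"turn":0}]'
python3 -m jog '[{"jaw":30,"offset":[0,0,-60],"turn":0},{"jaw":30,"offset":[0,0,-10],"turn":0},{"jaw":30,"offset":[0,0,0],"turn":0},{"jaw":30,"offset":[0,0,0],"turn":0},{"jaw":30,"offset":[0,0,0],"turn":0}]'
```

```text
time_s: 16.1
position: [0.5809, 0.0873, 0.24]
tool_rot: [-2.009, -2.412, 0.005]
force: [-0.4, -0.3, 0.4]
width: 0.0303
gripper_force: 0.0
time_s: 16.73
position: [0.6202, 0.2905, 0.1856]
tool_rot: [2.004, 2.415, 0.013]
force: [1.1, -1.1, -0.1]
width: 0.03
gripper_force: 0.0
time_s: 17.35
position: [0.6198, 0.2861, 0.1163]
tool_rot: [2.01, 2.411, 0.007]
force: [-0.1, -1.0, -0.9]
width: 0.0302
gripper_force: 0.0
```

```bash
python3 -m jog '[{"jaw":30,"offset":[-1,0,-28],"turn":0},{"jaw":30,"offset":[0,0,0],"turn":0},{"jaw":30,"offset":[0,0,0],"turn":0}]'; python3 -m jog '[{"jaw":9,"offset":[0,0,0],"turn":0},{"jaw":9,"offset":[0,0,0],"turn":0},{"jaw":9,"offset":[0,0,0],"turn":0}]'
```

```text
time_s: 17.73
position: [0.618, 0.2858, 0.0863]
tool_rot: [2.011, 2.412, 0.002]
force: [0.6, 0.5, 0.8]
width: 0.0295
gripper_force: 0.0
time_s: 18.1
position: [0.6182, 0.286, 0.0865]
tool_rot: [2.011, 2.412, 0.004]
force: [-0.6, -0.1, 6.6]
width: 0.0095
gripper_force: 19.8
```

```bash
python3 -m jog '[{"jaw":9,"offset":[0,0,2],"turn":0},{"jaw":9,"offset":[0,0,0],"turn":0}]'; python3 -m jog '[{"jaw":9,"offset":[0,0,10],"turn":0},{"jaw":9,"offset":[0,0,10],"turn":0},{"jaw":9,"offset":[0,0,0],"turn":0}]'
python3 - <<'E'
from h import *
C=cam('wrist');D=cam('scene');s=readout.get_state();print(s['position'],s['width'])
cv2.imwrite('pics/w9.png',np.hstack([cv2.resize(C['px'][220:340,270:390,::-1],(400,400)),cv2.resize(D['px'][170:240,230:300,::-1],(400,400))]))
E
```

```text
time_s: 18.35
position: [0.6173, 0.2857, 0.0866]
tool_rot: [-2.011, -2.413, 0.001]
force: [0.2, -0.8, 1.6]
width: 0.0093
gripper_force: 19.5
time_s: 18.73
position: [0.6182, 0.286, 0.1088]
tool_rot: [2.011, 2.412, 0.004]
force: [-0.9, 0.2, 0.6]
width: 0.0095
gripper_force: 19.3
[0.61761161 0.28576421 0.10711266] 0.009327606259956397
```

View pics/w9.png

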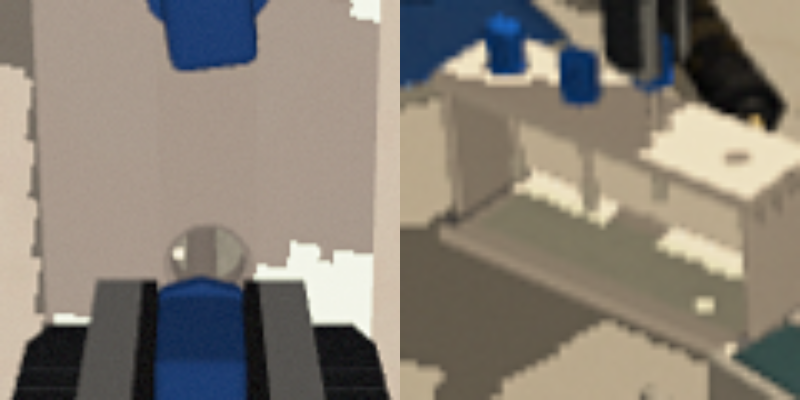

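The swab is held upright with a stable 9.5 mm opening. Carrying it to tube 2.

```bash
python3 -m jog '[{"jaw":9,"offset":[0,0,30],"turn":0},{"jaw":9,"offset":[0,0,45],"turn":0},{"jaw":9,"offset":[0,0,45],"turn":0},{"jaw":9,"offset":[-11,-51,0],"turn":-0.03},{"jaw":9,"offset":[-11,-51,0],"turn":-0.03}]'
python3 -m jog '[{"jaw":9,"offset":[-11,-51,0],"turn":-0.03},{"jaw":9,"offset":[-11,-51,0],"turn":-0.03},{"jaw":9,"offset":[-11,-51,0],"turn":-0.025},{"jaw":9,"offset":[-11,-51,0],"turn":0},{"jaw":9,"offset":[-11,-51,0],"turn":0}]'
python3 -m jog '[{"jaw":9,"offset":[-10,-53,0],"turn":0},{"jaw":9,"offset":[0,0,-45],"turn":0},{"jaw":9,"offset":[0,0,-40],"turn":0},{"jaw":9,"offset":[0,0,0],"turn":0},{"jaw":9,"offset":[0,0,0],"turn":0}]'
cat > bud.py <<'E'
from m import *
C=cam('wrist');P=cloud(C);s=readout.get_state();print(s['position'],s['width'])
T=np.array(s['position'])
for z in np.arange(.074,T[2]-.02,.01):
    k=(abs(P[...,2]-z-.004)<.004)&(abs(P[...,0]-T[0])<.02)&(abs(P[...,1]-T[1])<.02);q=P[k]
    if len(q)>3:print(z.round(3),len(q),((q.min(0)+q.max(0))/2)[:2].round(4),q.mean(0)[:2].round(4))
E
python3 bud.py
```

```text
time_s: 19.45
position: [0.5954, 0.183, 0.227]
tool_rot: [2.082, 2.352, 0.001]
force: [1.9, -0.5, 0.3]
width: 0.009
gripper_force: 0.0
time_s: 20.08
position: [0.5398, -0.0728, 0.2265]
tool_rot: [-2.181, -2.261, 0.0]
force: [-0.0, -0.2, 0.7]
width: 0.009
gripper_force: 0.0
time_s: 20.7
position: [0.531, -0.1243, 0.1435]
tool_rot: [2.18, 2.26, 0.001]
force: [0.0, 0.1, -0.0]
width: 0.0091
gripper_force: 0.0
[ 0.53144955 -0.12438103  0.14426508] 0.009027469113053596
```

The grip force reads 0, so the swab was lost on the way. I'll look for it.

```bash
python3 - <<'E'
from m import *
C=cam('top');D=cam('scene');save(C,'t2')
cv2.imwrite('pics/t2c.png',np.hstack([C['px'][150:330,160:450,::-1].repeat(2,0).repeat(2,1)[:, :], ])[:360])
cv2.imwrite('pics/t2d.png',np.vstack([cv2.resize(C['px'][150:330,150:450,::-1],(600,360)),cv2.resize(D['px'][160:400,170:570,::-1],(600,240))[:240]]))
for o in blobs(C,masks(C)['blue'],.0,(150,190,440,330),4): print(o[0].round(),o[1],o[2].round(4))
E
```

```text
[212. 218.] 30 [0.6309 0.3039 0.    ]
[194. 221.] 31 [0.6252 0.3479 0.    ]
[177. 224.] 31 [0.6172 0.3902 0.    ]
```

View pics/t2d.png

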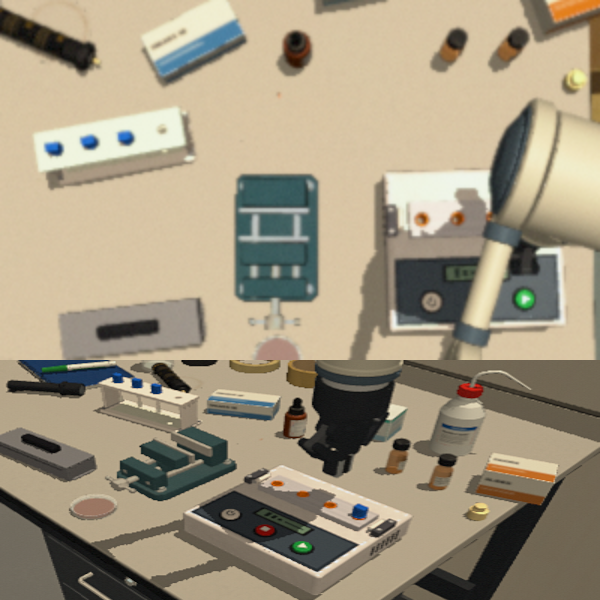

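Luckily swab 2 slid back into its hole in the stand, and tube 3's swab is fine. I'll go back, grip harder (jaw 4) and lift gently.

```bash
python3 -m jog '[{"jaw":30,"offset":[0,0,50],"turn":0},{"jaw":30,"offset":[0,0,40],"turn":0},{"jaw":30,"offset":[11,51,0],"turn":0.03},{"jaw":30,"offset":[11,51,0],"turn":0.03},{"jaw":30,"offset":[11,51,0],"turn":0.03}]'
python3 -m jog '[{"jaw":30,"offset":[11,51,0],"turn":0.03},{"jaw":30,"offset":[11,51,0],"turn":0.025},{"jaw":30,"offset":[11,51,0],"turn":0},{"jaw":30,"offset":[11,51,0],"turn":0},{"jaw":30,"offset":[10,53,0],"turn":0}]'
python3 -m jog '[{"jaw":30,"offset":[0,0,-60],"turn":0},{"jaw":30,"offset":[0,0,-55],"turn":0},{"jaw":30,"offset":[0,0,0],"turn":0},{"jaw":30,"offset":[0,0,0],"turn":0},{"jaw":30,"offset":[0,0,0],"turn":0}]'
python3 tops.py w10
```

```text
time_s: 21.48
position: [0.5641, 0.0302, 0.2338]
tool_rot: [2.075, 2.356, 0.003]
force: [-0.1, -0.4, 0.9]
width: 0.0302
gripper_force: 0.0
time_s: 22.1
position: [0.618, 0.2877, 0.2336]
tool_rot: [2.01, 2.412, 0.004]
force: [0.7, 0.0, -0.6]
width: 0.0298
gripper_force: 0.0
time_s: 22.72
position: [0.6194, 0.2862, 0.1219]
tool_rot: [2.01, 2.41, 0.01]
force: [0.0, 0.8, 0.5]
width: 0.0301
gripper_force: 0.0
[0.61912767 0.28619019 0.12132434] 0.02975185046489524
top z 0.1021 [327. 111.] ((603.3800659179688, 363.2435607910156), (9.82409954071045, 14.573637008666992), 10.404316902160645) [603.4 363.4]
top z 0.1021 [328. 209.] ((610.76513671875, 324.8697814941406), (10.103013038635254, 14.658822059631348), 17.799518585205078) [610.8 325. ]
top z 0.1019 [324. 297.] ((616.0267333984375, 285.2867431640625), (9.774213790893555, 15.74743938446045), 9.64814281463623) [616.  285.3]
```

```bash
python3 -m jog '[{"jaw":30,"offset":[-2,-0.5,-33],"turn":0},{"jaw":30,"offset":[0,0,0],"turn":0},{"jaw":30,"offset":[0,0,0],"turn":0}]'; python3 -m jog '[{"jaw":4,"offset":[0,0,0],"turn":0},{"jaw":4,"offset":[0,0,0],"turn":0},{"jaw":4,"offset":[0,0,0],"turn":0}]'; python3 -m jog '[{"jaw":4,"offset":[0,0,2],"turn":0},{"jaw":4,"offset":[0,0,2],"turn":0},{"jaw":4,"offset":[0,0,2],"turn":0}]'; python3 -m jog '[{"jaw":4,"offset":[0,0,4],"turn":0},{"jaw":4,"offset":[0,0,4],"turn":0},{"jaw":4,"offset":[0,0,4],"turn":0},{"jaw":4,"offset":[0,0,4],"turn":0},{"jaw":4,"offset":[0,0,4],"turn":0}]'
cat > hold.py <<'E'
from m import *
C=cam('wrist');P=cloud(C);M=masks(C);s=readout.get_state();T=np.array(s['position']);print(T,s['width'],s['gripper_force'])
k=M['blue']&(abs(P[...,0]-T[0])<.02)&(abs(P[...,1]-T[1])<.02);q=P[k];z=q[q[:,2]<T[2]+.03]
print('lowest blue below tcp mm',((np.percentile(z[:,2],3)-T[2])*1000).round(1),len(z))
E
python3 hold.py
```

```text
time_s: 23.15
position: [0.6161, 0.2854, 0.0857]
tool_rot: [2.011, 2.412, 0.003]
force: [0.4, 0.2, 0.3]
width: 0.03
gripper_force: 0.0
time_s: 23.52
position: [0.6164, 0.2856, 0.0861]
tool_rot: [2.01, 2.412, 0.005]
force: [-0.1, -0.6, 5.7]
width: 0.0082
gripper_force: 60.6
time_s: 23.9
position: [0.616, 0.2853, 0.0892]
tool_rot: [2.011, 2.413, 0.001]
force: [4.0, 2.9, -2.8]
width: 0.0082
gripper_force: 59.5
time_s: 24.52
position: [0.6157, 0.2852, 0.1097]
tool_rot: [2.012, 2.413, 0.0]
force: [5.4, 1.3, -3.0]
width: 0.0081
gripper_force: 59.5
[0.61575586 0.28524725 0.11055519] 0.008288076159275617 59.77867662906647
lowest blue below tcp mm -3.8 1400
```

There is a side force of 5 N in +x, so the swab is rubbing in its hole; that is probably what pulled the earlier ones down. I'll shift to relieve it before lifting further.

```bash
python3 -m jog '[{"jaw":4,"offset":[1.5,0.3,0],"turn":0},{"jaw":4,"offset":[0,0,0],"turn":0}]'; python3 -m jog '[{"jaw":4,"offset":[1,0.3,0],"turn":0},{"jaw":4,"offset":[0,0,0],"turn":0}]'; python3 -m jog '[{"jaw":4,"offset":[1,0.3,0],"turn":0},{"jaw":4,"offset":[0,0,0],"turn":0}]'; python3 bud.py
```

```text
time_s: 24.82
position: [0.6164, 0.2853, 0.1095]
tool_rot: [-2.011, -2.412, 0.003]
force: [-0.0, -0.1, -0.2]
width: 0.0087
gripper_force: 59.9
time_s: 25.08
position: [0.6178, 0.2858, 0.1095]
tool_rot: [-2.011, -2.413, 0.001]
force: [0.1, 0.2, -0.2]
width: 0.0079
gripper_force: 59.9
time_s: 25.32
position: [0.619, 0.2861, 0.1097]
tool_rot: [-2.012, -2.413, 0.0]
force: [0.2, 0.5, -0.7]
width: 0.0082
gripper_force: 59.9
[0.61898271 0.28609194 0.10976026] 0.008274133922887648
0.074 4642 [0.619  0.2888] [0.6176 0.2934]
0.084 48 [0.6183 0.286 ] [0.6181 0.2861]
```

```bash
python3 -m jog '[{"jaw":4,"offset":[-0.8,0,8],"turn":0},{"jaw":4,"offset":[0,0,8],"turn":0},{"jaw":4,"offset":[0,0,8],"turn":0},{"jaw":4,"offset":[0,0,0],"turn":0}]'; python3 hold.py; python3 -m jog '[{"jaw":4,"offset":[0,0,8],"turn":0},{"jaw":4,"offset":[0,0,8],"turn":0},{"jaw":4,"offset":[0,0,8],"turn":0},{"jaw":4,"offset":[0,0,8],"turn":0},{"jaw":4,"offset":[0,0,0],"turn":0}]'; python3 hold.py;python3 bud.py
```

```text
time_s: 25.88
position: [0.6187, 0.2863, 0.1354]
tool_rot: [2.011, 2.412, 0.003]
force: [-0.4, 0.2, 0.2]
width: 0.008
gripper_force: 59.9
[0.61846736 0.28619606 0.13459054] 0.007810265184212587 59.89176034927368
lowest blue below tcp mm -1.8 1395
time_s: 26.55
position: [0.6186, 0.2863, 0.1672]
tool_rot: [2.011, 2.412, 0.003]
force: [-0.2, -0.4, 0.2]
width: 0.0086
gripper_force: 59.9
[0.61839028 0.28617357 0.16633977] 0.008238358508699369 59.8913848400116
lowest blue below tcp mm -1.9 1397
[0.61817826 0.28611214 0.16574259] 0.0077913546878989725
0.074 4085 [0.6182 0.2861] [0.618  0.2874]
0.104 46 [0.6178 0.2866] [0.6176 0.287 ]
0.114 122 [0.6178 0.2851] [0.6175 0.286 ]
0.124 55 [0.6178 0.2857] [0.6176 0.2858]
0.134 55 [0.6177 0.2862] [0.6176 0.2861]
0.144 18 [0.6177 0.2862] [0.6176 0.2864]
```

It is out clean and upright. Carrying it to tube 2.

```bash
python3 -m jog '[{"jaw":4,"offset":[0,0,30],"turn":0},{"jaw":4,"offset":[-6,-26,30],"turn":-0.015},{"jaw":4,"offset":[-11,-48,0],"turn":-0.03},{"jaw":4,"offset":[-11,-48,0],"turn":-0.03},{"jaw":4,"offset":[-11,-48,0],"turn":-0.03}]'
python3 -m jog '[{"jaw":4,"offset":[-11,-48,0],"turn":-0.03},{"jaw":4,"offset":[-11,-48,0],"turn":-0.01},{"jaw":4,"offset":[-11,-48,0],"turn":0},{"jaw":4,"offset":[-11,-48,0],"turn":0},{"jaw":4,"offset":[-4,-49,0],"turn":0}]'
python3 -m jog '[{"jaw":4,"offset":[0,0,-30],"turn":0},{"jaw":4,"offset":[0,0,-35],"turn":0},{"jaw":4,"offset":[0,0,-16],"turn":0},{"jaw":4,"offset":[0,0,0],"turn":0},{"jaw":4,"offset":[0,0,0],"turn":0}]'
python3 hold.py;python3 bud.py
```

```text
time_s: 27.28
position: [0.5785, 0.1147, 0.2253]
tool_rot: [-2.136, -2.303, 0.001]
force: [-0.0, -1.1, -0.9]
width: 0.0079
gripper_force: 59.9
time_s: 27.9
position: [0.5304, -0.1263, 0.2256]
tool_rot: [-2.181, -2.261, 0.0]
force: [0.6, 0.3, 0.1]
width: 0.0078
gripper_force: 59.9
time_s: 28.52
position: [0.5318, -0.1249, 0.1464]
tool_rot: [2.179, 2.26, 0.002]
force: [1.5, -0.1, 0.2]
width: 0.0083
gripper_force: 59.9
[ 0.53198523 -0.12493854  0.14668587] 0.00805949585943339 59.894612431526184
lowest blue below tcp mm -3.1 1419
[ 0.53197489 -0.1249462   0.14665163] 0.008044470894234731
0.084 46 [ 0.5311 -0.1253] [ 0.5313 -0.1243]
0.094 124 [ 0.5311 -0.1259] [ 0.5312 -0.1252]
0.104 52 [ 0.5313 -0.1256] [ 0.5312 -0.1254]
0.114 56 [ 0.5313 -0.1251] [ 0.5313 -0.125 ]
0.124 27 [ 0.5312 -0.125 ] [ 0.531  -0.1247]
```

```bash
python3 -m jog '[{"jaw":4,"offset":[0,1,-14],"turn":0},{"jaw":4,"offset":[0,0,-12],"turn":0},{"jaw":4,"offset":[0,0,-12],"turn":0},{"jaw":4,"offset":[0,0,0],"turn":0}]'
python3 -m jog '[{"jaw":4,"offset":[0,0,-10],"turn":0},{"jaw":4,"offset":[0,0,-5],"turn":0},{"jaw":4,"offset":[0,0,0],"turn":0}]'
python3 -m jog '[{"jaw":4,"offset":[0,0,-5],"turn":0},{"jaw":4,"offset":[0,0,-5],"turn":0},{"jaw":4,"offset":[0,0,0],"turn":0}]'
python3 -m jog '[{"jaw":4,"offset":[0,0,-3],"turn":0},{"jaw":4,"offset":[0,0,0],"turn":0}]'
```

```text
time_s: 29.12
position: [0.5303, -0.1236, 0.1048]
tool_rot: [-2.179, -2.259, 0.002]
force: [-0.5, 0.1, 0.4]
width: 0.0083
gripper_force: 59.9
time_s: 29.5
position: [0.5309, -0.1238, 0.0912]
tool_rot: [-2.181, -2.26, 0.001]
force: [0.4, -0.5, 0.1]
width: 0.0083
gripper_force: 59.9
time_s: 29.88
position: [0.5311, -0.1239, 0.0814]
tool_rot: [-2.181, -2.261, 0.0]
force: [0.2, -0.2, -0.1]
width: 0.0082
gripper_force: 59.9
time_s: 30.12
position: [0.5311, -0.1239, 0.0785]
tool_rot: [-2.181, -2.261, 0.0]
force: [0.1, -0.1, -0.2]
width: 0.0076
gripper_force: 60.0
```

```bash
python3 hold.py; python3 - <<'E'
from h import *
C=cam('wrist');D=cam('scene')
cv2.imwrite('pics/w11.png',np.hstack([cv2.resize(C['px'][220:340,270:390,::-1],(400,400)),cv2.resize(D['px'][235:325,345:435,::-1],(400,400))]))
E
```

```text
[ 0.53107398 -0.12384831  0.07848712] 0.008264430585256026 60.01422464847565
lowest blue below tcp mm -2.8 1401
```

View pics/w11.png

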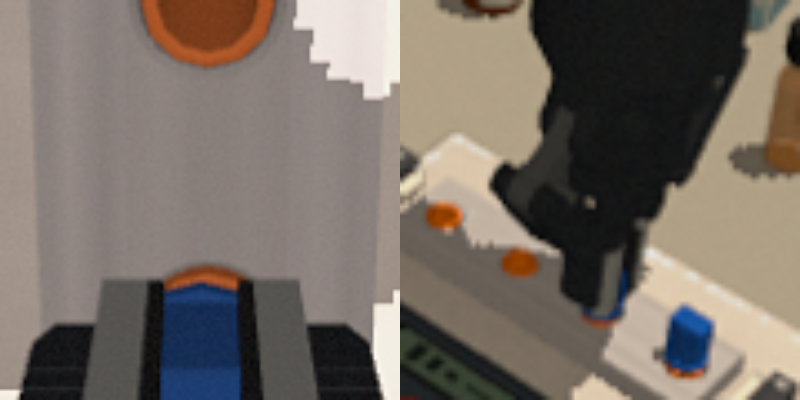

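The swab is in tube 2, a few millimetres above its seat. Pressing on.

```bash
python3 -m jog '[{"jaw":4,"offset":[0,0,-2],"turn":0},{"jaw":4,"offset":[0,0,0],"turn":0}]'
python3 -m jog '[{"jaw":4,"offset":[0,0,-2],"turn":0},{"jaw":4,"offset":[0,0,0],"turn":0}]'
python3 -m jog '[{"jaw":4,"offset":[0,0,-1],"turn":0},{"jaw":4,"offset":[0,0,0],"turn":0}]'
```

```text
time_s: 30.52
position: [0.5312, -0.1239, 0.077]
tool_rot: [2.181, 2.261, 0.0]
force: [-0.4, 1.1, 2.7]
width: 0.0082
gripper_force: 60.2
time_s: 30.78
position: [0.5318, -0.1241, 0.0768]
tool_rot: [2.18, 2.26, 0.002]
force: [-3.9, 0.4, 9.6]
width: 0.0082
gripper_force: 61.2
time_s: 31.02
position: [0.532, -0.1242, 0.0767]
tool_rot: [2.179, 2.259, 0.002]
force: [-2.5, 0.0, 12.1]
width: 0.0086
gripper_force: 61.6
```

Seated: the stop came at TCP 0.0767, as predicted. Next is swab 1.

```bash
python3 -m jog '[{"jaw":30,"offset":[-1,0,2],"turn":0},{"jaw":30,"offset":[0,0,0],"turn":0},{"jaw":30,"offset":[0,0,50],"turn":0},{"jaw":30,"offset":[0,0,60],"turn":0},{"jaw":30,"offset":[10,50,50],"turn":0.03}]'
python3 -m jog '[{"jaw":30,"offset":[10,50,0],"turn":0.03},{"jaw":30,"offset":[10,50,0],"turn":0.03},{"jaw":30,"offset":[10,50,0],"turn":0.03},{"jaw":30,"offset":[10,50,0],"turn":0.025},{"jaw":30,"offset":[10,50,0],"turn":0}]'
python3 -m jog '[{"jaw":30,"offset":[10,50,0],"turn":0},{"jaw":30,"offset":[10,50,0],"turn":0},{"jaw":30,"offset":[0,49,0],"turn":0},{"jaw":30,"offset":[0,0,-60],"turn":0},{"jaw":30,"offset":[0,0,-55],"turn":0}]'
python3 -m jog '[{"jaw":30,"offset":[0,0,0],"turn":0},{"jaw":30,"offset":[0,0,0],"turn":0},{"jaw":30,"offset":[0,0,0],"turn":0}]'
```

```text
time_s: 31.65
position: [0.539, -0.0817, 0.2316]
tool_rot: [2.15, 2.288, 0.0]
force: [1.2, 0.1, 0.3]
width: 0.03
gripper_force: 0.0
time_s: 32.28
position: [0.589, 0.1715, 0.2286]
tool_rot: [-2.011, -2.413, 0.001]
force: [-0.1, -0.6, -0.9]
width: 0.0297
gripper_force: 0.0
time_s: 32.9
position: [0.6087, 0.3199, 0.1121]
tool_rot: [-2.01, -2.415, 0.0]
force: [0.2, -0.1, -0.3]
width: 0.03
gripper_force: 0.0
time_s: 33.28
position: [0.6107, 0.3194, 0.1191]
tool_rot: [2.01, 2.411, 0.009]
force: [0.2, -0.6, 0.6]
width: 0.0298
gripper_force: 0.0
```

```bash
python3 -m jog '[{"jaw":30,"offset":[0.5,6,0],"turn":0},{"jaw":30,"offset":[0,0,-31],"turn":0},{"jaw":30,"offset":[0,0,0],"turn":0},{"jaw":30,"offset":[0,0,0],"turn":0}]'; python3 -m jog '[{"jaw":4,"offset":[0,0,0],"turn":0},{"jaw":4,"offset":[0,0,0],"turn":0},{"jaw":4,"offset":[0,0,0],"turn":0}]'; python3 -m jog '[{"jaw":4,"offset":[0,0,2],"turn":0},{"jaw":4,"offset":[0,0,2],"turn":0},{"jaw":4,"offset":[0,0,2],"turn":0}]'; python3 -m jog '[{"jaw":4,"offset":[0,0,4],"turn":0},{"jaw":4,"offset":[0,0,4],"turn":0},{"jaw":4,"offset":[0,0,4],"turn":0},{"jaw":4,"offset":[0,0,0],"turn":0}]'; python3 hold.py
```

```text
time_s: 33.78
position: [0.6098, 0.3252, 0.0848]
tool_rot: [2.011, 2.413, 0.002]
force: [-0.1, -0.5, 0.7]
width: 0.0302
gripper_force: 0.0
time_s: 34.15
position: [0.6102, 0.3252, 0.0855]
tool_rot: [2.011, 2.412, 0.004]
force: [-0.2, -0.1, 6.8]
width: 0.0083
gripper_force: 60.2
time_s: 34.52
position: [0.6092, 0.3247, 0.0891]
tool_rot: [-2.011, -2.413, 0.001]
force: [-0.1, 0.3, -0.7]
width: 0.0084
gripper_force: 59.5
time_s: 35.02
position: [0.6097, 0.325, 0.1023]
tool_rot: [2.011, 2.413, 0.002]
force: [0.4, -0.1, -0.1]
width: 0.0084
gripper_force: 59.5
[0.60955223 0.32492662 0.1018984 ] 0.008500833428964079 59.478952288627625
lowest blue below tcp mm -2.1 1405
```

```bash
python3 -m jog '[{"jaw":4,"offset":[1,0,8],"turn":0},{"jaw":4,"offset":[0,0,8],"turn":0},{"jaw":4,"offset":[0,0,8],"turn":0},{"jaw":4,"offset":[0,0,8],"turn":0},{"jaw":4,"offset":[0,0,0],"turn":0}]'; python3 -m jog '[{"jaw":4,"offset":[0,0,8],"turn":0},{"jaw":4,"offset":[0,0,8],"turn":0},{"jaw":4,"offset":[0,0,8],"turn":0},{"jaw":4,"offset":[0,0,8],"turn":0},{"jaw":4,"offset":[0,0,0],"turn":0}]'; python3 hold.py;python3 bud.py
```

```text
time_s: 35.7
position: [0.6109, 0.3251, 0.1349]
tool_rot: [2.011, 2.412, 0.003]
force: [-0.0, 0.6, 0.6]
width: 0.0083
gripper_force: 59.5
time_s: 36.33
position: [0.6108, 0.325, 0.1669]
tool_rot: [2.011, 2.412, 0.003]
force: [-0.4, 0.6, -0.2]
width: 0.0082
gripper_force: 59.5
[0.61062326 0.32495711 0.16612427] 0.008214350471322218 59.47924017906189
lowest blue below tcp mm -1.7 1394
[0.61043584 0.32485247 0.16553604] 0.007830202964785232
0.074 4077 [0.6104 0.3249] [0.6102 0.3263]
0.104 49 [0.6103 0.3254] [0.6099 0.326 ]
0.114 129 [0.6103 0.3246] [0.61   0.3251]
0.124 57 [0.61   0.3248] [0.6098 0.3249]
0.134 51 [0.6099 0.3254] [0.6097 0.3253]
0.144 22 [0.6098 0.3254] [0.6098 0.3257]
```

```bash
python3 -m jog '[{"jaw":4,"offset":[0,0,30],"turn":0},{"jaw":4,"offset":[-6,-26,30],"turn":-0.015},{"jaw":4,"offset":[-10.5,-48,0],"turn":-0.03},{"jaw":4,"offset":[-10.5,-48,0],"turn":-0.03},{"jaw":4,"offset":[-10.5,-48,0],"turn":-0.03}]'
python3 -m jog '[{"jaw":4,"offset":[-10.5,-48,0],"turn":-0.03},{"jaw":4,"offset":[-10.5,-48,0],"turn":-0.01},{"jaw":4,"offset":[-10.5,-48,0],"turn":0},{"jaw":4,"offset":[-10.5,-48,0],"turn":0},{"jaw":4,"offset":[-1,-47,0],"turn":0}]'
python3 -m jog '[{"jaw":4,"offset":[0,0,-30],"turn":0},{"jaw":4,"offset":[0,0,-35],"turn":0},{"jaw":4,"offset":[0,0,-16],"turn":0},{"jaw":4,"offset":[0,0,0],"turn":0},{"jaw":4,"offset":[0,0,0],"turn":0}]'
python3 hold.py;python3 bud.py
```

```text
time_s: 37.05
position: [0.5723, 0.1534, 0.225]
tool_rot: [-2.136, -2.303, 0.001]
force: [0.3, -1.0, 0.1]
width: 0.0082
gripper_force: 59.5
time_s: 37.67
position: [0.5291, -0.0855, 0.2254]
tool_rot: [-2.181, -2.261, -0.0]
force: [0.8, 0.1, -0.1]
width: 0.0084
gripper_force: 59.5
time_s: 38.3
position: [0.5306, -0.0841, 0.1461]
tool_rot: [2.179, 2.26, 0.002]
force: [0.1, -0.5, -0.4]
width: 0.0083
gripper_force: 59.5
[ 0.53073211 -0.08412009  0.14642248] 0.007975813254077074 59.4840270280838
lowest blue below tcp mm -2.8 1415
[ 0.5307333  -0.08414993  0.14639144] 0.008374571630067029
0.084 45 [ 0.5301 -0.0835] [ 0.5302 -0.0831]
0.094 125 [ 0.5301 -0.0847] [ 0.5302 -0.084 ]
0.104 50 [ 0.5301 -0.0844] [ 0.5301 -0.0842]
0.114 56 [ 0.53   -0.0838] [ 0.5299 -0.0837]
0.124 26 [ 0.5299 -0.0834] [ 0.5299 -0.0834]
```

```bash
python3 -m jog '[{"jaw":4,"offset":[-0.5,0,-14],"turn":0},{"jaw":4,"offset":[0,0,-12],"turn":0},{"jaw":4,"offset":[0,0,-12],"turn":0},{"jaw":4,"offset":[0,0,0],"turn":0}]'
python3 -m jog '[{"jaw":4,"offset":[0,0,-10],"turn":0},{"jaw":4,"offset":[0,0,-5],"turn":0},{"jaw":4,"offset":[0,0,0],"turn":0}]'
python3 -m jog '[{"jaw":4,"offset":[0,0,-5],"turn":0},{"jaw":4,"offset":[0,0,-5],"turn":0},{"jaw":4,"offset":[0,0,0],"turn":0}]'
python3 -m jog '[{"jaw":4,"offset":[0,0,-4],"turn":0},{"jaw":4,"offset":[0,0,0],"turn":0}]'
python3 -m jog '[{"jaw":4,"offset":[0,0,-2],"turn":0},{"jaw":4,"offset":[0,0,0],"turn":0}]'
python3 -m jog '[{"jaw":4,"offset":[0,0,-1.5],"turn":0},{"jaw":4,"offset":[0,0,0],"turn":0}]'
```

```text
time_s: 38.9
position: [0.5287, -0.084, 0.1046]
tool_rot: [-2.179, -2.259, 0.002]
force: [-0.2, -0.4, 0.2]
width: 0.0083
gripper_force: 59.5
time_s: 39.28
position: [0.5291, -0.0841, 0.0909]
tool_rot: [-2.181, -2.26, 0.001]
force: [0.0, 1.0, -1.0]
width: 0.0083
gripper_force: 59.5
time_s: 39.65
position: [0.5294, -0.0841, 0.0812]
tool_rot: [-2.181, -2.261, 0.0]
force: [-0.0, 0.4, -0.0]
width: 0.0085
gripper_force: 59.5
time_s: 39.9
position: [0.5293, -0.0841, 0.0771]
tool_rot: [-2.181, -2.261, 0.0]
force: [0.5, -0.2, -0.5]
width: 0.0083
gripper_force: 59.5
time_s: 40.15
position: [0.5297, -0.0842, 0.0764]
tool_rot: [2.181, 2.261, 0.001]
force: [-1.3, -0.1, 5.5]
width: 0.0086
gripper_force: 60.1
time_s: 40.4
position: [0.53, -0.0843, 0.0763]
tool_rot: [2.18, 2.26, 0.002]
force: [-4.0, 1.0, 10.4]
width: 0.0082
gripper_force: 60.8
```

```bash
python3 -m jog '[{"jaw":30,"offset":[-1,0,2],"turn":0},{"jaw":30,"offset":[0,0,0],"turn":0},{"jaw":30,"offset":[0,0,50],"turn":0},{"jaw":30,"offset":[0,0,60],"turn":0},{"jaw":30,"offset":[10,50,50],"turn":0.03}]'
python3 -m jog '[{"jaw":30,"offset":[10,50,0],"turn":0.03},{"jaw":30,"offset":[10,50,0],"turn":0.03},{"jaw":30,"offset":[10,50,0],"turn":0.03},{"jaw":30,"offset":[10,50,0],"turn":0.025},{"jaw":30,"offset":[10,50,0],"turn":0}]'
python3 -m jog '[{"jaw":30,"offset":[10,50,0],"turn":0},{"jaw":30,"offset":[4,50,0],"turn":0},{"jaw":30,"offset":[0,30,0],"turn":0},{"jaw":30,"offset":[0,24,-30],"turn":0},{"jaw":30,"offset":[0,0,-50],"turn":0}]'
python3 -m jog '[{"jaw":30,"offset":[0,0,-35],"turn":0},{"jaw":30,"offset":[0,0,0],"turn":0},{"jaw":30,"offset":[0,0,0],"turn":0},{"jaw":30,"offset":[0,0,0],"turn":0}]'
```

```text
time_s: 41.02
position: [0.5373, -0.042, 0.2321]
tool_rot: [2.15, 2.288, 0.0]
force: [1.9, 0.2, 0.5]
width: 0.0301
gripper_force: 0.0
time_s: 41.65
position: [0.5872, 0.2113, 0.229]
tool_rot: [-2.011, -2.413, 0.001]
force: [0.6, -0.0, 0.3]
width: 0.03
gripper_force: 0.0
time_s: 42.28
position: [0.6015, 0.3662, 0.1502]
tool_rot: [2.008, 2.415, 0.006]
force: [0.4, -0.6, -0.5]
width: 0.0296
gripper_force: 0.0
time_s: 42.78
position: [0.6023, 0.3641, 0.118]
tool_rot: [2.011, 2.412, 0.007]
force: [0.6, -0.2, 0.3]
width: 0.0296
gripper_force: 0.0
```

```bash
python3 -m jog '[{"jaw":30,"offset":[1.5,0,-30],"turn":0},{"jaw":30,"offset":[0,0,0],"turn":0},{"jaw":30,"offset":[0,0,0],"turn":0}]'; python3 -m jog '[{"jaw":4,"offset":[0,0,0],"turn":0},{"jaw":4,"offset":[0,0,0],"turn":0},{"jaw":4,"offset":[0,0,0],"turn":0}]'; python3 -m jog '[{"jaw":4,"offset":[0,0,2],"turn":0},{"jaw":4,"offset":[0,0,2],"turn":0},{"jaw":4,"offset":[0,0,2],"turn":0}]'; python3 -m jog '[{"jaw":4,"offset":[0,0,4],"turn":0},{"jaw":4,"offset":[0,0,4],"turn":0},{"jaw":4,"offset":[0,0,4],"turn":0},{"jaw":4,"offset":[0,0,0],"turn":0}]'; python3 hold.py
```

```text
time_s: 43.15
position: [0.6031, 0.3638, 0.0865]
tool_rot: [2.011, 2.413, 0.003]
force: [-0.5, -0.1, 0.2]
width: 0.0304
gripper_force: 0.0
time_s: 43.52
position: [0.6034, 0.364, 0.0869]
tool_rot: [2.011, 2.412, 0.005]
force: [0.3, -0.5, 5.9]
width: 0.0085
gripper_force: 60.7
time_s: 43.9
position: [0.6025, 0.3635, 0.0904]
tool_rot: [-2.011, -2.413, 0.001]
force: [-0.3, 0.9, -0.3]
width: 0.0083
gripper_force: 60.0
time_s: 44.4
position: [0.603, 0.3638, 0.1036]
tool_rot: [2.011, 2.413, 0.002]
force: [0.1, -0.5, -0.7]
width: 0.0082
gripper_force: 60.0
[0.6028159  0.36370403 0.10314818] 0.008071035382249883 59.999760389328
lowest blue below tcp mm -3.4 1377
```

```bash
python3 -m jog '[{"jaw":4,"offset":[0.5,0.3,8],"turn":0},{"jaw":4,"offset":[0,0,8],"turn":0},{"jaw":4,"offset":[0,0,8],"turn":0},{"jaw":4,"offset":[0,0,8],"turn":0},{"jaw":4,"offset":[0,0,0],"turn":0}]'; python3 -m jog '[{"jaw":4,"offset":[0,0,8],"turn":0},{"jaw":4,"offset":[0,0,8],"turn":0},{"jaw":4,"offset":[0,0,8],"turn":0},{"jaw":4,"offset":[0,0,8],"turn":0},{"jaw":4,"offset":[0,0,0],"turn":0}]'; python3 hold.py
python3 -m jog '[{"jaw":4,"offset":[0,0,30],"turn":0},{"jaw":4,"offset":[-6,-26,30],"turn":-0.015},{"jaw":4,"offset":[-9.5,-48,0],"turn":-0.03},{"jaw":4,"offset":[-9.5,-48,0],"turn":-0.03},{"jaw":4,"offset":[-9.5,-48,0],"turn":-0.03}]'
python3 -m jog '[{"jaw":4,"offset":[-9.5,-48,0],"turn":-0.03},{"jaw":4,"offset":[-9.5,-48,0],"turn":-0.01},{"jaw":4,"offset":[-9.5,-48,0],"turn":0},{"jaw":4,"offset":[-9.5,-48,0],"turn":0},{"jaw":4,"offset":[-2,-46,0],"turn":0}]'
python3 -m jog '[{"jaw":4,"offset":[0,0,-30],"turn":0},{"jaw":4,"offset":[0,0,-35],"turn":0},{"jaw":4,"offset":[0,0,-16],"turn":0},{"jaw":4,"offset":[0,0,0],"turn":0},{"jaw":4,"offset":[0,0,0],"turn":0}]'
python3 hold.py;python3 bud.py
```

```text
time_s: 45.08
position: [0.6036, 0.3641, 0.1362]
tool_rot: [2.011, 2.413, 0.003]
force: [0.3, -1.5, -0.2]
width: 0.008
gripper_force: 60.0
time_s: 45.7
position: [0.6036, 0.3641, 0.1681]
tool_rot: [2.011, 2.413, 0.003]
force: [0.3, -1.4, -0.3]
width: 0.0081
gripper_force: 60.0
[0.60339334 0.36403693 0.16741832] 0.008197493156660936 60.0015664100647
lowest blue below tcp mm -3.1 1370
time_s: 46.38
position: [0.5681, 0.1925, 0.2263]
tool_rot: [-2.136, -2.303, 0.001]
force: [0.5, 0.1, 0.1]
width: 0.0082
gripper_force: 60.0
time_s: 47.0
position: [0.528, -0.0455, 0.2267]
tool_rot: [2.181, 2.261, 0.0]
force: [0.5, 0.3, -0.3]
width: 0.0081
gripper_force: 60.0
time_s: 47.62
position: [0.5293, -0.044, 0.1474]
tool_rot: [2.179, 2.26, 0.002]
force: [0.0, 0.7, 0.2]
width: 0.0082
gripper_force: 60.0
[ 0.52948726 -0.04401802  0.14762011] 0.008418147623059556 60.00782668590546
lowest blue below tcp mm -3.8 1382
[ 0.5294597  -0.04402351  0.14758842] 0.007999551407668804
0.084 44 [ 0.5288 -0.0424] [ 0.5287 -0.0422]
0.094 124 [ 0.5289 -0.044 ] [ 0.5288 -0.0432]
0.104 56 [ 0.5288 -0.0438] [ 0.5287 -0.0435]
0.114 52 [ 0.5287 -0.0433] [ 0.5287 -0.0432]
0.124 21 [ 0.5287 -0.0428] [ 0.5286 -0.0428]
```

```bash
python3 -m jog '[{"jaw":4,"offset":[-0.5,-0.5,-14],"turn":0},{"jaw":4,"offset":[0,0,-12],"turn":0},{"jaw":4,"offset":[0,0,-12],"turn":0},{"jaw":4,"offset":[0,0,0],"turn":0}]'
python3 -m jog '[{"jaw":4,"offset":[0,0,-10],"turn":0},{"jaw":4,"offset":[0,0,-5],"turn":0},{"jaw":4,"offset":[0,0,0],"turn":0}]'
python3 -m jog '[{"jaw":4,"offset":[0,0,-5],"turn":0},{"jaw":4,"offset":[0,0,-5],"turn":0},{"jaw":4,"offset":[0,0,0],"turn":0}]'
python3 -m jog '[{"jaw":4,"offset":[0,0,-4],"turn":0},{"jaw":4,"offset":[0,0,0],"turn":0}]'
python3 -m jog '[{"jaw":4,"offset":[0,0,-2],"turn":0},{"jaw":4,"offset":[0,0,0],"turn":0}]'
python3 -m jog '[{"jaw":4,"offset":[0,0,-1.5],"turn":0},{"jaw":4,"offset":[0,0,0],"turn":0}]'
```

```text
time_s: 48.22
position: [0.5273, -0.0445, 0.1058]
tool_rot: [-2.179, -2.259, 0.003]
force: [0.8, 0.7, -0.4]
width: 0.008
gripper_force: 60.0
time_s: 48.6
position: [0.5279, -0.0445, 0.0922]
tool_rot: [-2.181, -2.26, 0.001]
force: [0.5, 0.3, -0.8]
width: 0.008
gripper_force: 60.0
time_s: 48.98
position: [0.5281, -0.0446, 0.0824]
tool_rot: [-2.181, -2.261, 0.0]
force: [-0.0, -0.4, 0.2]
width: 0.0079
gripper_force: 60.0
time_s: 49.22
position: [0.528, -0.0445, 0.0783]
tool_rot: [-2.181, -2.261, 0.0]
force: [-0.6, -0.3, -0.3]
width: 0.0082
gripper_force: 60.0
time_s: 49.48
position: [0.5285, -0.0447, 0.0778]
tool_rot: [2.18, 2.26, 0.001]
force: [-1.7, 0.2, 5.9]
width: 0.0081
gripper_force: 60.7
time_s: 49.72
position: [0.5289, -0.0447, 0.0777]
tool_rot: [2.18, 2.259, 0.003]
force: [-2.9, 0.2, 10.6]
width: 0.0082
gripper_force: 61.4
```

All four swabs are in. I'll retreat and check their tops and the cover's pose.

```bash
python3 -m jog '[{"jaw":30,"offset":[-1,0,2],"turn":0},{"jaw":30,"offset":[0,0,0],"turn":0},{"jaw":30,"offset":[0,0,50],"turn":0},{"jaw":30,"offset":[0,0,60],"turn":0},{"jaw":30,"offset":[0,-30,50],"turn":0}]'
python3 -m jog '[{"jaw":30,"offset":[0,0,0],"turn":0},{"jaw":30,"offset":[0,0,0],"turn":0}]'; python3 tops.py w12
python3 - <<'E'
from h import *
C=cam('top');P=cloud(C);q=P[275:330,150:270];k=(q[...,2]>.030)&(q[...,2]<.046);print('cover',cv2.minAreaRect((q[k][:,:2]*1000).astype(np.float32)))
E
```

```text
time_s: 50.35
position: [0.5272, -0.0736, 0.2392]
tool_rot: [2.178, 2.264, 0.001]
force: [1.3, -0.9, 0.5]
width: 0.03
gripper_force: 0.0
time_s: 50.6
position: [0.527, -0.0745, 0.2361]
tool_rot: [-2.181, -2.26, 0.001]
force: [-0.2, -0.2, -1.0]
width: 0.0302
gripper_force: 0.0
[ 0.52670191 -0.07423096  0.23516101] 0.029833036110578418
top z 0.0932 [334. 190.] ((527.755859375, -45.250797271728516), (9.6555757522583, 13.910787582397461), 2.4817094802856445) [528.  -45.1]
top z 0.0931 [334. 243.] ((529.3028564453125, -84.71281433105469), (10.013873100280762, 13.400145530700684), 2.102405071258545) [529.3 -84.6]
top z 0.093 [335. 294.] ((531.9840087890625, -124.53278350830078), (9.654878616333008, 15.30776309967041), 2.092571973800659) [ 531.9 -124.6]
top z 0.0931 [335. 338.] ((533.1705932617188, -162.61546325683594), (9.235875129699707, 15.772396087646484), 2.5891284942626953) [ 533.4 -162.5]
cover ((404.9775085449219, 287.5294494628906), (52.813804626464844, 159.8842010498047), 7.37399959564209)
```

View pics/w12.png

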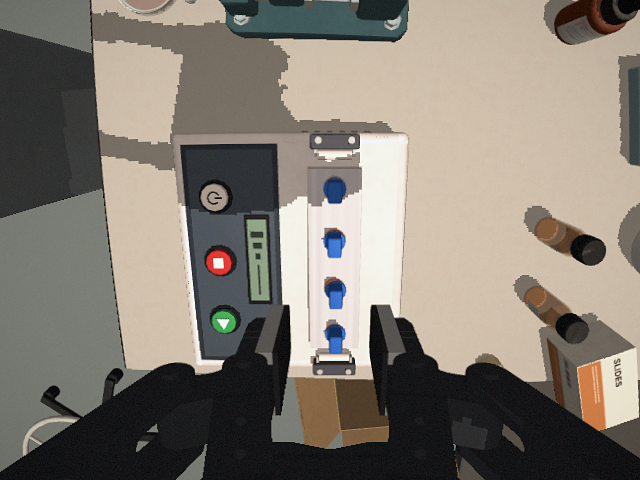

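All four tops are level (z ≈ 0.093) and upright, at rows 190–338 in column 335. The cover has been knocked to about (0.405, 0.288), so I'll take a close look at it there.

```bash
python3 -m jog '[{"jaw":45,"offset":[-20,54,0],"turn":0.03},{"jaw":45,"offset":[-20,54,0],"turn":0.03},{"jaw":45,"offset":[-20,54,0],"turn":0.03},{"jaw":45,"offset":[-20,54,0],"turn":0},{"jaw":45,"offset":[-20,54,0],"turn":0}]'
python3 -m jog '[{"jaw":45,"offset":[-22,54,-20],"turn":0},{"jaw":45,"offset":[0,0,-20],"turn":0},{"jaw":45,"offset":[0,0,0],"turn":0},{"jaw":45,"offset":[0,0,0],"turn":0}]'
cat > cov.py <<'E'
from h import *
C=cam('wrist');P=cloud(C);s=readout.get_state();T=np.array(s['position']);y=Ro.from_rotvec(s['tool_rot']).as_matrix()[:,1];print(T,np.degrees(np.arctan2(y[1],y[0])))
save(C,'w13')
z=P[...,2]
for lo,hi,n in((.034,.043,'top'),(.048,.060,'bar')):
    k=((z>lo)&(z<hi)&(abs(P[...,0]-.405)<.06)&(abs(P[...,1]-.2875)<.1)).astype(np.uint8)
    k=cv2.morphologyEx(k,cv2.MORPH_OPEN,np.ones((3,3)));nn,l,st,ce=cv2.connectedComponentsWithStats(k);i=1+np.argmax(st[1:,4])
    q=P[l==i];print(n,st[i],np.median(q[:,2]).round(4),cv2.minAreaRect((q[:,:2]*1000).astype(np.float32)))
E
python3 cov.py
```

```text
time_s: 51.32
position: [0.4255, 0.1972, 0.2354]
tool_rot: [-2.076, -2.356, 0.004]
force: [1.3, 0.2, 0.4]
width: 0.0451
gripper_force: 0.0
time_s: 51.82
position: [0.4052, 0.2491, 0.1972]
tool_rot: [-2.078, -2.356, 0.001]
force: [0.6, -0.4, -0.4]
width: 0.045
gripper_force: 0.0
[0.40555712 0.2490154  0.19781121] 7.160060471308803
top [  297    63    76   219 13377] 0.0384 ((402.6539611816406, 285.5779113769531), (52.31440734863281, 158.53240966796875), 6.996077537536621)
bar [ 323  130   24  101 2300] 0.0541 ((402.7715148925781, 285.072265625), (15.723816871643066, 69.56257629394531), 6.98367977142334)
```

View pics/w13.png

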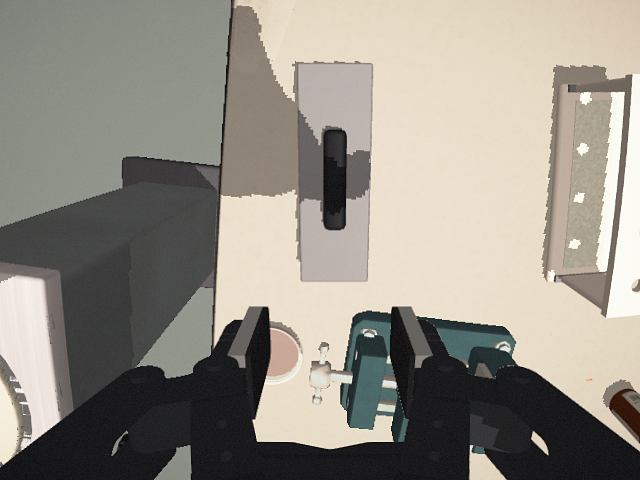

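The cover's bar is centred at (0.4027, 0.2853) with a yaw of 7°. Grasping it now.

```bash
python3 -m jog '[{"jaw":45,"offset":[-3,36,-30],"turn":0},{"jaw":45,"offset":[0,0,-50],"turn":0},{"jaw":45,"offset":[0,0,-40],"turn":0},{"jaw":45,"offset":[0,0,0],"turn":0},{"jaw":45,"offset":[0,0,0],"turn":0}]'
```

```text
time_s: 52.5
position: [0.4034, 0.2856, 0.0798]
tool_rot: [2.078, 2.355, 0.005]
force: [0.4, -0.7, 0.4]
width: 0.0449
gripper_force: 0.0
```

```bash
python3 -m jog '[{"jaw":45,"offset":[-0.5,0,-34],"turn":0},{"jaw":45,"offset":[0,0,0],"turn":0},{"jaw":45,"offset":[0,0,0],"turn":0}]'; python3 -m jog '[{"jaw":9,"offset":[0,0,0],"turn":0},{"jaw":9,"offset":[0,0,0],"turn":0},{"jaw":9,"offset":[0,0,0],"turn":0},{"jaw":9,"offset":[0,0,0],"turn":0}]'; python3 -m jog '[{"jaw":9,"offset":[0,0,5],"turn":0},{"jaw":9,"offset":[0,0,10],"turn":0},{"jaw":9,"offset":[0,0,15],"turn":0},{"jaw":9,"offset":[0,0,0],"turn":0}]'
```

```text
time_s: 52.88
position: [0.4028, 0.286, 0.0458]
tool_rot: [2.077, 2.356, 0.005]
force: [0.8, 0.3, 0.5]
width: 0.0454
gripper_force: 0.0
time_s: 53.38
position: [0.4027, 0.2859, 0.0449]
tool_rot: [2.077, 2.356, 0.004]
force: [0.9, -0.2, 6.5]
width: 0.014
gripper_force: 61.1
time_s: 53.88
position: [0.4026, 0.286, 0.0754]
tool_rot: [2.077, 2.356, 0.005]
force: [1.0, -0.8, -1.5]
width: 0.014
gripper_force: 60.2
```

```bash
python3 -m jog '[{"jaw":9,"offset":[0,0,35],"turn":0},{"jaw":9,"offset":[0,0,45],"turn":0},{"jaw":9,"offset":[0,0,45],"turn":0},{"jaw":9,"offset":[10,-30,0],"turn":-0.02},{"jaw":9,"offset":[15,-45,0],"turn":-0.02}]'
python3 -m jog '[{"jaw":9,"offset":[15,-45,0],"turn":-0.02},{"jaw":9,"offset":[15,-45,0],"turn":-0.02},{"jaw":9,"offset":[15,-45,0],"turn":-0.009},{"jaw":9,"offset":[15,-45,0],"turn":0},{"jaw":9,"offset":[15,-45,0],"turn":0}]'
python3 -m jog '[{"jaw":9,"offset":[15,-45,0],"turn":0},{"jaw":9,"offset":[11,-40,0],"turn":0},{"jaw":9,"offset":[2,-5,0],"turn":0},{"jaw":9,"offset":[0,0,0],"turn":0},{"jaw":9,"offset":[0,0,0],"turn":0}]'
cat > cv.py <<'E'
from h import *
s=readout.get_state();T=np.array(s['position']);y=Ro.from_rotvec(s['tool_rot']).as_matrix()[:,1];print('T',T,np.degrees(np.arctan2(y[1],y[0])))
C=cam('wrist');P=cloud(C);z=P[...,2]-T[2]
k=((z>-.016)&(z<.002)&(abs(P[...,0]-T[0])<.06)&(abs(P[...,1]-T[1])<.1)).astype(np.uint8)
save(C,'w14')
nn,l,st,ce=cv2.connectedComponentsWithStats(k);i=1+np.argmax(st[1:,4]);q=P[l==i];A=np.c_[q[:,:2]-T[:2],np.ones(len(q))]
print(st[i],'plane',np.linalg.lstsq(A,q[:,2],rcond=None)[0].round(4),cv2.minAreaRect((q[:,:2]*1000).astype(np.float32)),q.min(0).round(4),q.max(0).round(4))
E
python3 cv.py
```

```text
time_s: 54.5
position: [0.4269, 0.2104, 0.1989]
tool_rot: [2.121, 2.317, 0.002]
force: [1.1, -0.8, -1.5]
width: 0.0141
gripper_force: 60.2
time_s: 55.12
position: [0.5019, -0.0161, 0.1981]
tool_rot: [-2.18, -2.262, -0.0]
force: [0.8, -0.8, -2.5]
width: 0.014
gripper_force: 60.2
time_s: 55.75
position: [0.5296, -0.1035, 0.1984]
tool_rot: [-2.178, -2.263, -0.0]
force: [0.0, 0.1, -1.3]
width: 0.014
gripper_force: 60.2
T [ 0.52957156 -0.1035218   0.19837576] 2.1918210136320986
[  256   108   150   232 25542] plane [ 0.016  -0.0011  0.1922] ((527.4884033203125, -68.2308120727539), (52.522926330566406, 87.73860168457031), 2.0667333602905273) [ 0.4997 -0.113   0.1892] [ 0.5552 -0.0237  0.2003]
```

View pics/w14.png

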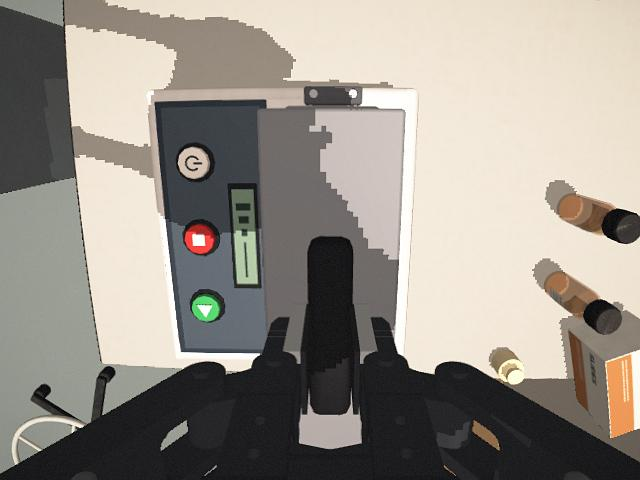

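```bash
python3 -m jog '[{"jaw":9,"offset":[1.2,-0.5,-30],"turn":0},{"jaw":9,"offset":[0,0,-25],"turn":0},{"jaw":9,"offset":[0,0,0],"turn":0},{"jaw":9,"offset":[0,0,0],"turn":0}]'; python3 cv.py
```

```text
time_s: 56.3
position: [0.5313, -0.1046, 0.1447]
tool_rot: [2.178, 2.262, 0.001]
force: [-0.5, -0.2, -0.9]
width: 0.0142
gripper_force: 60.2
T [ 0.53126519 -0.10463944  0.14467675] 2.16654956371967
[  256   108   150   232 25541] plane [ 0.0177 -0.0021  0.1385] ((529.1602172851562, -69.816162109375), (52.53636169433594, 88.59371948242188), 2.0872883796691895) [ 0.5016 -0.1145  0.1352] [ 0.5569 -0.0249  0.1466]
```

```bash
python3 -m jog '[{"jaw":9,"offset":[0,0,-8],"turn":0},{"jaw":9,"offset":[0,0,-8],"turn":0},{"jaw":9,"offset":[0,0,0],"turn":0}]'; python3 -m jog '[{"jaw":9,"offset":[0,0,-5],"turn":0},{"jaw":9,"offset":[0,0,-4],"turn":0},{"jaw":9,"offset":[0,0,0],"turn":0}]'; python3 -m jog '[{"jaw":9,"offset":[0,0,-3],"turn":0},{"jaw":9,"offset":[0,0,0],"turn":0}]'; python3 -m jog '[{"jaw":9,"offset":[0,0,-2],"turn":0},{"jaw":9,"offset":[0,0,0],"turn":0}]'
```

```text
time_s: 56.72
position: [0.5303, -0.105, 0.1261]
tool_rot: [-2.179, -2.261, 0.002]
force: [-0.2, 0.4, -1.8]
width: 0.0141
gripper_force: 60.2
time_s: 57.1
position: [0.5307, -0.105, 0.1178]
tool_rot: [-2.179, -2.262, 0.001]
force: [0.3, -0.9, -1.5]
width: 0.0143
gripper_force: 60.2
time_s: 57.35
position: [0.5308, -0.1051, 0.1151]
tool_rot: [-2.18, -2.262, 0.0]
force: [0.0, 0.2, -0.8]
width: 0.0137
gripper_force: 60.2
time_s: 57.6
position: [0.5311, -0.1049, 0.1136]
tool_rot: [2.18, 2.262, 0.001]
force: [0.3, 0.9, -0.4]
width: 0.0142
gripper_force: 60.3
```

The cover has reached the rollers. Now pressing it down while still gripped.

```bash
python3 -m jog '[{"jaw":9,"offset":[0,0,-2],"turn":0},{"jaw":9,"offset":[0,0,0],"turn":0}]'; python3 -m jog '[{"jaw":9,"offset":[0,0,-2],"turn":0},{"jaw":9,"offset":[0,0,0],"turn":0}]'; python3 -m jog '[{"jaw":9,"offset":[0,0,-2],"turn":0},{"jaw":9,"offset":[0,0,0],"turn":0}]'; python3 -m jog '[{"jaw":9,"offset":[0,0,-2],"turn":0},{"jaw":9,"offset":[0,0,0],"turn":0}]'
```

```text
time_s: 57.85
position: [0.5312, -0.105, 0.1122]
tool_rot: [2.179, 2.261, 0.001]
force: [-0.3, 1.7, 4.3]
width: 0.014
gripper_force: 60.9
time_s: 58.1
position: [0.5311, -0.1047, 0.1097]
tool_rot: [2.179, 2.262, 0.002]
force: [0.8, 2.1, 1.0]
width: 0.0141
gripper_force: 60.6
time_s: 58.35
position: [0.5308, -0.1051, 0.1056]
tool_rot: [-2.179, -2.261, 0.001]
force: [4.2, 0.6, -6.6]
width: 0.0143
gripper_force: 59.6
time_s: 58.6
position: [0.5308, -0.105, 0.1051]
tool_rot: [-2.18, -2.262, 0.0]
force: [1.4, 2.0, -3.0]
width: 0.0142
gripper_force: 60.1
```

It snapped: the force reversed at TCP 0.105, as expected. A last bit of push, then release and check.

```bash
python3 -m jog '[{"jaw":9,"offset":[0,0,-2],"turn":0},{"jaw":9,"offset":[0,0,0],"turn":0}]'; python3 -m jog '[{"jaw":9,"offset":[0,0,-1],"turn":0},{"jaw":9,"offset":[0,0,0],"turn":0}]'; python3 -m jog '[{"jaw":45,"offset":[0,0,1],"turn":0},{"jaw":45,"offset":[0,0,0],"turn":0},{"jaw":45,"offset":[0,0,0],"turn":0},{"jaw":45,"offset":[0,0,50],"turn":0},{"jaw":45,"offset":[0,-10,60],"turn":0}]';python3 -m jog '[{"jaw":0,"offset":[0,0,0],"turn":0},{"jaw":0,"offset":[0,0,0],"turn":0}]'
cat > fin.py <<'E'
from m import *
s=readout.get_state();print('T',s['position'])
C=cam('wrist');P=cloud(C);z=P[...,2];save(C,'w15')
k=((z>.085)&(z<.106)&(abs(P[...,0]-.53)<.045)&(abs(P[...,1]+.105)<.1)).astype(np.uint8)
k=cv2.erode(k,np.ones((3,3)))
nn,l,st,ce=cv2.connectedComponentsWithStats(k);i=1+np.argmax(st[1:,4]);q=P[l==i];A=np.c_[q[:,:2]-[.53,-.105],np.ones(len(q))]
print('plane',np.linalg.lstsq(A,q[:,2],rcond=None)[0].round(4),cv2.minAreaRect((q[:,:2]*1000).astype(np.float32)),q.min(0),q.max(0))
M=masks(C)
for n in('red','green'):
    cs,_=cv2.findContours(M[n].astype(np.uint8),cv2.RETR_EXTERNAL,cv2.CHAIN_APPROX_NONE)
    for c in cs:
        if cv2.contourArea(c)>150: print(n,cv2.minEnclosingCircle((onplane(C,cv2.convexHull(c).reshape(-1,2),.067)[:,:2]*1000).astype(np.float32)))
# deck height around
d=P[(abs(P[...,0]-.60)<.006)&(abs(P[...,1]+.09)<.04)];print('deck z',np.median(d[:,2]) if len(d) else None)
E
python3 fin.py
```

```text
time_s: 58.85
position: [0.5312, -0.1049, 0.1048]
tool_rot: [2.179, 2.262, 0.002]
force: [0.3, 2.2, 4.7]
width: 0.0139
gripper_force: 61.0
time_s: 59.1
position: [0.5314, -0.1049, 0.1047]
tool_rot: [2.178, 2.261, 0.002]
force: [-2.0, 4.1, 9.2]
width: 0.014
gripper_force: 61.5
time_s: 59.72
position: [0.53, -0.1147, 0.2125]
tool_rot: [-2.177, -2.26, 0.003]
force: [1.1, -1.0, 0.2]
width: 0.0447
gripper_force: 0.0
time_s: 59.98
position: [0.5308, -0.1152, 0.2127]
tool_rot: [-2.18, -2.261, 0.0]
force: [-1.1, 0.4, -0.6]
width: 0.0092
gripper_force: 0.0
T [ 0.53078883 -0.11517806  0.21269203]
plane [-0.0004 -0.0005  0.0985] ((530.1910400390625, -104.9750747680664), (50.945003509521484, 156.48240661621094), 2.3477537631988525) [ 0.50233281 -0.18307368  0.09574639] [ 0.55754649 -0.02598146  0.10105785]
red ((438.4049072265625, -107.84333801269531), 10.696366310119629)
deck z 0.0004922763623312898
```

View pics/w15.png

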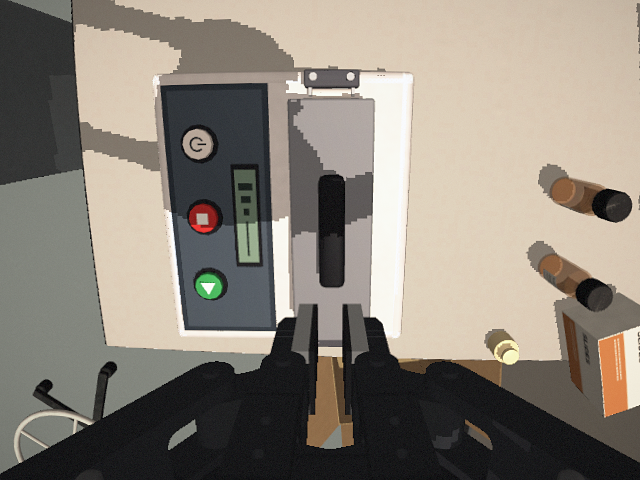

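The cover is level (top at 0.0985) and centred. From the red key the green key is at (0.4403, −0.1599), so I'll move there.

```bash
python3 -m jog '[{"jaw":0,"offset":[-45,-22,0],"turn":0},{"jaw":0,"offset":[-45,-22,0],"turn":0},{"jaw":0,"offset":[0,0,-55],"turn":0},{"jaw":0,"offset":[0,0,-50],"turn":0},{"jaw":0,"offset":[0,0,-25],"turn":0}]'
python3 -m jog '[{"jaw":0,"offset":[0,0,0],"turn":0},{"jaw":0,"offset":[0,0,0],"turn":0},{"jaw":0,"offset":[0,0,0],"turn":0}]'
```

```text
time_s: 60.65
position: [0.4381, -0.1579, 0.0776]
tool_rot: [-2.175, -2.256, 0.004]
force: [0.1, -0.7, -0.4]
width: -0.0001
gripper_force: 0.0
time_s: 61.02
position: [0.4417, -0.1593, 0.0848]
tool_rot: [2.178, 2.261, 0.001]
force: [-0.7, -0.0, -0.7]
width: -0.0
gripper_force: 0.0
```

```bash
python3 -m jog '[{"jaw":0,"offset":[-1,-0.5,-13],"turn":0},{"jaw":0,"offset":[0,0,0],"turn":0},{"jaw":0,"offset":[0,0,0],"turn":0}]'
python3 -m jog '[{"jaw":0,"offset":[0,0,-3],"turn":0},{"jaw":0,"offset":[0,0,0],"turn":0}]'
python3 -m jog '[{"jaw":0,"offset":[0,0,-1],"turn":0},{"jaw":0,"offset":[0,0,0],"turn":0}]'
```

```text
time_s: 61.4
position: [0.4398, -0.1595, 0.0701]
tool_rot: [-2.18, -2.262, 0.0]
force: [-0.6, 0.1, 0.0]
width: 0.0002
gripper_force: 0.0
time_s: 61.65
position: [0.4399, -0.1596, 0.0672]
tool_rot: [-2.18, -2.262, 0.0]
force: [-1.1, 0.2, -0.0]
width: 0.0003
gripper_force: 0.0
time_s: 61.9
position: [0.4399, -0.1596, 0.0667]
tool_rot: [2.18, 2.262, 0.0]
force: [-0.7, 0.9, 2.0]
width: 0.0003
gripper_force: 1.2
```

```bash
python3 -m jog '[{"jaw":0,"offset":[0,0,-0.6],"turn":0},{"jaw":0,"offset":[0,0,0],"turn":0}]'
python3 -m jog '[{"jaw":0,"offset":[0,0,-0.6],"turn":0},{"jaw":0,"offset":[0,0,0],"turn":0}]'
python3 -m jog '[{"jaw":0,"offset":[0,0,-0.5],"turn":0},{"jaw":0,"offset":[0,0,0],"turn":0}]'
```

```text
time_s: 62.15
position: [0.44, -0.1596, 0.0661]
tool_rot: [2.18, 2.262, 0.0]
force: [-0.9, 0.9, 3.7]
width: 0.0002
gripper_force: 2.1
time_s: 62.4
position: [0.44, -0.1596, 0.0652]
tool_rot: [2.18, 2.262, 0.0]
force: [-1.5, 0.4, 4.7]
width: -0.0
gripper_force: 2.1
time_s: 62.65
position: [0.4399, -0.1596, 0.0645]
tool_rot: [2.18, 2.262, -0.0]
force: [-0.7, -0.2, 2.4]
width: 0.0002
gripper_force: 1.6
```

```bash
python3 -m jog '[{"jaw":0,"offset":[0,0,-0.5],"turn":0},{"jaw":0,"offset":[0,0,0],"turn":0}]'
python3 -m jog '[{"jaw":0,"offset":[0,0,-0.4],"turn":0},{"jaw":0,"offset":[0,0,0],"turn":0}]'
python3 -m jog '[{"jaw":0,"offset":[0,0,20],"turn":0},{"jaw":0,"offset":[0,0,60],"turn":0},{"jaw":0,"offset":[0,0,60],"turn":0},{"jaw":0,"offset":[-10,50,0],"turn":0},{"jaw":0,"offset":[-10,50,0],"turn":0}]'
python3 -m jog '[{"jaw":0,"offset":[0,40,0],"turn":0},{"jaw":0,"offset":[0,0,0],"turn":0},{"jaw":0,"offset":[0,0,0],"turn":0},{"jaw":0,"offset":[0,0,0],"turn":0}]'
python3 - <<'E'
from h import *
C=cam('top');P=cloud(C);save(C,'t9');z=P[...,2]
k=(z>.09)&(z<.106)&(abs(P[...,0]-.53)<.045)&(abs(P[...,1]+.105)<.1);q=P[k];print(np.median(q[:,2]),cv2.minAreaRect((q[:,:2]*1000).astype(np.float32)))
A=np.c_[q[:,:2],np.ones(len(q))];print(np.linalg.lstsq(A,q[:,2],rcond=None)[0].round(4))
E
```

```text
time_s: 62.9
position: [0.4399, -0.1596, 0.0639]
tool_rot: [2.18, 2.262, -0.0]
force: [0.3, 0.1, 2.3]
width: -0.0002
gripper_force: 1.3
time_s: 63.15
position: [0.4399, -0.1596, 0.0636]
tool_rot: [2.18, 2.262, 0.0]
force: [0.0, -0.8, 2.3]
width: 0.0001
gripper_force: 1.1
time_s: 63.78
position: [0.4197, -0.0588, 0.2041]
tool_rot: [2.182, 2.26, 0.001]
force: [0.6, 0.8, -0.7]
width: -0.0
gripper_force: 0.0
time_s: 64.28
position: [0.4199, -0.0205, 0.2034]
tool_rot: [-2.181, -2.26, 0.001]
force: [-0.3, -0.2, 0.1]
width: 0.0
gripper_force: 0.0
0.09664783263924603 ((532.9180908203125, -103.9083023071289), (52.164100646972656, 160.30722045898438), 2.304079532623291)
[0.0019 0.0014 0.0959]
```

The start key clicked (force dropped from 4.7 N to 2.3 N at about 3.3 mm), the cover is still seated level, and the robot is clear. Handing in.

```bash
python3 -c "
from workcell import order
print(order.sign_off())"
```

```text
the job is handed in; nothing more can be done
None
```

The job is handed in at about 64 s of the 210 s allowed, with no verdict returned: the on key clicked, all four swabs are fully down in their tubes, the cover is snapped level onto the deck, the start key clicked, and the red key was not touched.

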